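Breakfast things back on their coasters

TASK

Put the blue cup, the white egg cup, the round red-capped tin and the yellow caddy each on the coaster of its own colour, upright and centred on the outline drawn there, with the caddy lined up with its rectangle (either way round). Set each down gently rather than dropping it, tip nothing over, and leave the spice jar and the teaspoon where they are.

Things in the scene. Friction and masses are not known exactly. Their poses are not given: they have to be found in the camera images.
- cup: Loose blue plastic cup, open at the top, empty, standing upright: 78 mm tall, 64 mm outside diameter at the rim narrowing to 56 mm at the foot, wall 3.5 mm, about 60 g. Origin at the centre of its underside, z up.
- egg_cup: Loose white ceramic egg cup, standing upright: 64 mm tall; foot 42 mm in diameter, stem 20 mm in diameter up to 24 mm height; bowl nearly straight-sided, 48 mm in diameter at 40 mm height and 50 mm at the rim; about 90 g. Origin at the centre of its underside, z up.
- tin: Loose round tin box with a closed twist cap, standing upright: 46 mm tall; steel body 62 mm in diameter, red cap 64 mm in diameter from 29 mm height to the top; about 140 g. The cap stays on. Origin at the centre of its underside, z up.
- caddy: Loose yellow rectangular tea caddy, closed, standing upright: 78 mm along its x, 46 mm along its y, 58 mm tall, about 130 g. Origin at the centre of its underside, z up; x is its long side.
- cup_coaster: Round blue coaster, 96 mm in diameter, with a white circle outline 62 mm in diameter for the cup; fixed to the plank; 4 mm thick; origin at the centre of its underside, z up.
- egg_coaster: Round white coaster, 76 mm in diameter, with a black circle outline 48 mm in diameter for the egg cup; fixed to the plank; 4 mm thick; origin at the centre of its underside, z up.
- tin_coaster: Round red coaster, 96 mm in diameter, with a white circle outline 68 mm in diameter for the tin; fixed to the plank; 4 mm thick; origin at the centre of its underside, z up.
- caddy_coaster: Rectangular yellow coaster, 110 mm along its x and 78 mm along its y, with a black rectangle outline 84 by 52 mm for the caddy; fixed to the plank; 4 mm thick; origin at the centre of its underside, z up; x is its long side.
- spice_jar: Bystander: small loose amber glass jar with a black cap, upright, 44 mm in diameter, 85 mm tall. Origin at the centre of its underside, z up.
- teaspoon: Bystander: loose steel teaspoon lying on the plank, 140 mm long along its x, 31 mm wide at the bowl, 11 mm high, handle towards its -x. Origin at the middle of its length, at plank height.
Things that resemble listed ones, but are neither listed nor needed, are in the scene too. What is shaped like the tin_coaster but brown, green or pink is not meant.

How it is judged:
By the outcome, as a careful person would: the job done as asked, in the order asked, and still so for the second after the job is handed in, with the robot touching nothing.
It also fails if it takes over 125 s, if anything falls off the work surface, if the arm or the gripper's body presses on something with over 40 N, if the wrist force passes 120 N, or if a joint passes its speed limit or range.

ROBOT

A 6-joint arm with a two-finger parallel gripper is mounted at the origin on the work surface. World frame = base frame: x ahead of the robot, y to its left, z up, the work surface at z = 0. Lengths are in m, angles in rad, forces in N, time in s.
With the tool pointing down it reaches from about 0.375 to 0.9 m from the base axis. Payload 3.1 kg.
Tool frame: the origin (TCP) lies at the centre of the arm's flange, where the gripper is bolted on; the fingertips stand tip_reach ahead of it and the grasp point (between the pads) lies 164 mm ahead of it (tip_reach is the distance from the TCP to the fingertips, in m); z points along the fingers, y is the direction in which the jaws open and shut (so a half turn about z gives the same grasp; the last joint's range is limited). The gripper opens to 87 mm and grips with 3 to 60 N. Pads are 19 mm wide; open, the fingers measure 117 mm over their backs; the gripper's body (75 mm by 190 mm) begins 51 mm behind the grasp point.
Start: joints at [1.139, 0.527, 1.433, -0, 1.181, -0.178], TCP at [0.157, 0.605, 0.405] pointing down, gripper open.
Joint ranges: [-3.08, 3.08], [-0.75, 2.2], [0.22, 2.44], [-1.43, 4.57], [0, 2.65], [-2.85, 2.85]. Speed limits (rad/s): [2.79, 2.79, 3.14, 3.14, 3.14, 3.14].

INTERFACE

Orientations are given as a unit quaternion [x, y, z, w].
In Python, from rig import get_obs, camera, hand_in, tip_reach gives the robot as it stands. The module is installed in compiled form; this text tells all that it offers.
- The arm moves only by the tool servo_tool, never from a script. Its argument "steps" is one flat list of numbers, 5 for each row, row after row: the finger opening in m, from 0 to 0.087, then the shift along the tool's x, y, z in m, then the turn about the tool's z in rad. A call has 1 to 12 rows; each row is the pose to reach, as a shift and turn from the pose commanded when the call began, along the tool's axes at that moment; what a row does not reach only later rows make up. A row lasts 1/8 s, in which the tool goes at most 62.5 mm and 10.7 degrees, less where a joint would pass 70% of its speed; a pose out of reach is approached as far as the arm can. A call with a gripper value outside its range is refused whole. The fingers move at their own pace and stop on an object; "force" is the grip in N (left out, the last holds). Time passes only in rows, so rows that repeat a pose let the fingers close. It gives the time, the measured TCP pose, the force and the opening at its end, in the units of the state.
- get_obs(): the state, without advancing time (a new reading comes with each control period).
- camera(name): name is "side" or "top" or "wrist"; returns a dict with "pixels" (400x640x3 uint8, blue, green, red), "vertical_fov" (degrees; the focal length in pixels is half the picture's height over the tangent of half this angle, whatever the lens; pixels are square), "cx", "cy" (the principal point, pixels), "T" (4x4, takes a point from camera to world coordinates). Camera axes: x right, y up, looking along -z (the intrinsics and any distortion apply to the point x, -y, -z); pixel columns grow to the right and rows downward; lengths in m; the calibration is good to about 2 mm. A picture is of the moment at which its call begins. There is no depth.
- hand_in(): hands the job in, once; it reports no verdict.
The state is a dict: "time": time; "q": joint angles; "joint_velocities": joint speeds; "joint_torque": joint torques, N m; "position": TCP position; "tool_rot": TCP orientation; "ft_force": force on the tool from outside, world axes, zero at the start; "moment": the same for the moment, N m; "grip_width": finger opening in m.
Only numpy, scipy, OpenCV 4.12 (cv2) and the standard library are available. Lean on these libraries where they do the work, as an engineer would, in place of code of your own. Each camera call takes 0.05 s, during which the arm holds its last target.

## Working session

There is one attempt and no reset: what is moved stays moved. The work goes in short steps, Python scripts to look and compute and a tool call to move; the robot and the scene stay as the last step left them, time stands still between calls to the robot, and variables do not carry over. Pictures are saved under pics/ and viewed, and the job is handed in when it is done.

Besides the shell and the picture viewer there is one more tool, called after "Emit:" by a JSON object that holds its "method" and its "body". servo_tool: Moves the arm, as the interface text tells. Its arguments: {"type":"object","properties":{"steps":{"type":"array"},"force":{"type":"number"}},"required":["steps"]}

```bash
mkdir -p pics; ls
python3 - <<'E'
from rig import *
import cv2, numpy as np
o=get_obs(); print(o); 
try: print(tip_reach)
except Exception as e: print(e)
for n in ["side","top","wrist"]:
    c=camera(n); cv2.imwrite(f"pics/{n}0.png",c["pixels"]); print(n,{k:v for k,v in c.items() if k!="pixels"})
E
```

```text
pics
{'time': 0.0, 'q': array([ 1.13850124e+00,  5.28489094e-01,  1.43389336e+00, -5.23219062e-05,
        1.18139392e+00, -1.78505374e-01]), 'joint_velocities': array([-4.35963497e-04,  1.22914168e-05, -2.16967256e-04,  7.99081337e-04,
       -8.31325663e-04, -1.14472661e-03]), 'joint_torque': array([ 4.92776071e-04, -4.40044892e+01, -1.76591563e+01,  6.33544824e-02,
        5.83079411e-02, -1.74841193e-04]), 'position': array([0.15675763, 0.60467229, 0.40375996]), 'tool_rot': array([ 1.26544628e-01,  9.91960314e-01, -1.04860662e-03, -3.05221739e-04]), 'ft_force': array([ 0.08493305,  0.1348328 , -0.05959193]), 'moment': array([0.03901427, 0.08751855, 0.00973463]), 'grip_width': 0.08699837947423139}
0.1822
side {'vertical_fov': 53.82286790327639, 'cx': 319.06350586780485, 'cy': 196.11120630451978, 'T': array([[ 0.99597611,  0.06411369, -0.06261802,  0.39179339],
       [-0.08961325,  0.70450212, -0.70402147, -0.71179154],
       [-0.00102289,  0.70679997,  0.70741272,  0.72707543],
       [ 0.        ,  0.        ,  0.        ,  1.        ]])}
top {'vertical_fov': 54.69910283441077, 'cx': 320.1324304629735, 'cy': 200.93286222226521, 'T': array([[ 0.01973085,  0.98729785, -0.15765039,  0.28519777],
       [-0.99961092,  0.02258963,  0.01636224,  0.01234152],
       [ 0.01971567,  0.15726621,  0.98735942,  1.23094457],
       [ 0.        ,  0.        ,  0.        ,  1.        ]])}
wrist {'vertical_fov': 65.62880431411513, 'cx': 323.91644215063405, 'cy': 204.2918887538353, 'T': array([[ 0.25175728, -0.93481225, -0.25048817,  0.08942137],
       [ 0.96778639,  0.24243169,  0.06794395,  0.62254444],
       [-0.00278857, -0.25952443,  0.96573252,  0.38298841],
       [ 0.        ,  0.        ,  0.        ,  1.        ]])}
```

View pics/top0.png

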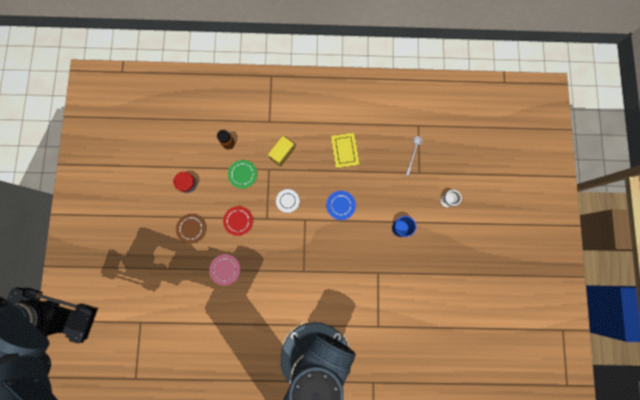

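View pics/side0.png

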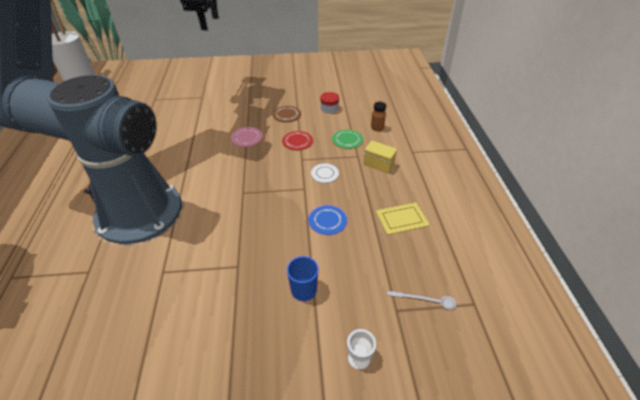

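View pics/wrist0.png

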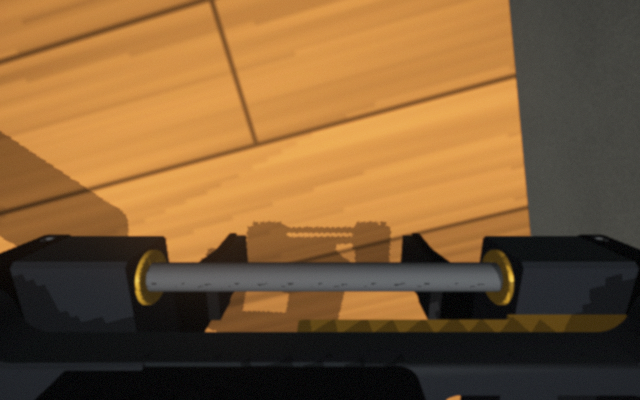

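```bash
cat > h.py <<'E'
from rig import *
import cv2, numpy as np
def K(c):
    f=200/np.tan(np.radians(c["vertical_fov"]/2)); return f,c["cx"],c["cy"]
def ray(c,u,v):
    f,cx,cy=K(c); d=np.array([(u-cx)/f,-(v-cy)/f,-1.]); return c["T"][:3,3],c["T"][:3,:3]@d
def plane(c,u,v,z):
    o,d=ray(c,u,v); return (o+d*(z-o[2])/d[2])
def proj(c,p):
    f,cx,cy=K(c); q=c["T"][:3,:3].T@(np.asarray(p)-c["T"][:3,3]); return cx+f*q[0]/-q[2], cy-f*q[1]/-q[2]
def blobs(c,lo,hi,amin=60,roi=None):
    h=cv2.cvtColor(c["pixels"],cv2.COLOR_BGR2HSV); m=cv2.inRange(h,np.array(lo),np.array(hi))
    if lo[0]==0 and hi[0]<15: m|=cv2.inRange(h,np.array([168,lo[1],lo[2]]),np.array([180,255,255]))
    if roi: 
        k=np.zeros_like(m); k[roi[1]:roi[3],roi[0]:roi[2]]=1; m*=k
    cs,_=cv2.findContours(m,cv2.RETR_EXTERNAL,cv2.CHAIN_APPROX_NONE)
    return m,[x for x in cs if cv2.contourArea(x)>amin]
COL={"blue":([105,120,50],[125,255,255]),"yellow":([22,120,60],[34,255,255]),"red":([0,170,60],[6,255,255]),"white":([0,0,150],[180,50,255])}
E
python3 - <<'E'
from h import *
for n,roi in (("top",(150,100,500,260)),("side",(240,80,480,380))):
    c=camera(n)
    for k,(lo,hi) in COL.items():
        m,cs=blobs(c,lo,hi,40,roi)
        for x in cs:
            x2=cv2.convexHull(x); M=cv2.moments(x2); u,v=M["m10"]/M["m00"],M["m01"]/M["m00"]
            print(n,k,int(M["m00"]),np.round([u,v],1),cv2.boundingRect(x),"z4mm",np.round(plane(c,u,v,.004)[:2],4),"rect",np.round(cv2.minAreaRect(x)[2],1))
    big=cv2.resize(c["pixels"][roi[1]:roi[3],roi[0]:roi[2]],None,fx=2.2 if n=="top" else 2,fy=2.2 if n=="top" else 2,interpolation=cv2.INTER_CUBIC); cv2.imwrite(f"pics/{n}_z.png",big)
E
```

```text
top blue 336 [403.9 226.3] (393, 216, 23, 21) z4mm [ 0.4051 -0.2773] rect 45.0
top blue 612 [340.5 204.9] (327, 191, 28, 29) z4mm [ 0.4698 -0.0736] rect 90.0
top yellow 398 [280.9 149.6] (268, 136, 26, 27) z4mm [0.6485 0.124 ] rect 37.9
top yellow 782 [344.6 150. ] (331, 133, 29, 35) z4mm [ 0.6525 -0.0851] rect 80.5
top red 660 [237.5 220.5] (223, 206, 30, 30) z4mm [0.4123 0.253 ] rect 63.4
top red 298 [183.2 181.1] (173, 172, 21, 19) z4mm [0.5357 0.4338] rect 90.0
top white 247 [451.1 198.4] (441, 190, 21, 17) z4mm [ 0.4991 -0.4322] rect 90.0
top white 425 [287.3 200.5] (276, 189, 24, 24) z4mm [0.4801 0.0974] rect 90.0
top white 209 [413.6 152.7] (406, 136, 16, 40) z4mm [ 0.649  -0.3129] rect 12.9
side blue 1021 [302.7 277.6] (288, 257, 30, 44) z4mm [ 0.3987 -0.2356] rect 90.0
side blue 796 [327.3 219.6] (309, 206, 38, 28) z4mm [ 0.4686 -0.0751] rect 90.0
side yellow 1094 [401.8 217.9] (376, 202, 53, 33) z4mm [ 0.6515 -0.0859] rect 78.0
side yellow 690 [379.5 155.6] (365, 141, 32, 31) z4mm [0.6447 0.157 ] rect 18.4
side red 115 [297.  139.5] (289, 135, 17, 10) z4mm [0.4109 0.2553] rect 90.0
side red 132 [329.4  98.3] (322, 93, 16, 11) z4mm [0.5341 0.4799] rect 90.0
side white 916 [360.4 347.7] (347, 329, 30, 40) z4mm [ 0.497  -0.3992] rect 90.0
side white 594 [426.5 298.8] (387, 291, 69, 19) z4mm [ 0.6492 -0.3098] rect 13.1
side white 429 [324.6 172.6] (311, 163, 29, 20) z4mm [0.4792 0.0979] rect 90.0
side white 183 [461.7 117.3] (442, 85, 38, 64) z4mm [0.9486 0.3256] rect 59.0
side white 548 [470.1  93.7] (453, 80, 27, 41) z4mm [1.0279 0.4647] rect 90.0
```

View pics/top_z.png

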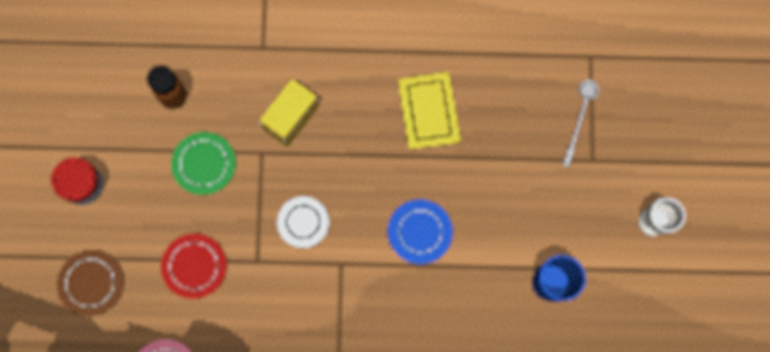

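Emit:
{"method": "servo_tool", "body": {"steps": [0.087, -0.02, -0.02, 0.0, -0.02, 0.087, -0.06, -0.055, 0.005, -0.05, 0.087, -0.1, -0.092, 0.01, -0.08, 0.087, -0.14, -0.13, 0.015, -0.11, 0.087, -0.18, -0.166, 0.02, -0.14, 0.087, -0.22, -0.203, 0.025, -0.17, 0.087, -0.26, -0.24, 0.03, -0.2, 0.087, -0.3, -0.277, 0.035, -0.23, 0.087, -0.34, -0.313, 0.04, -0.25, 0.087, -0.37, -0.343, 0.045, -0.254, 0.087, -0.39, -0.36, 0.045, -0.254, 0.087, -0.398, -0.367, 0.045, -0.254]}}

```text
time: 1.75
position: [0.4509, 0.1486, 0.3598]
tool_rot: [0.001, 1.0, 0.0, 0.0]
ft_force: [-0.6, -0.2, -0.1]
grip_width: 0.0871
```

Run:
```python
from h import *
c=camera("wrist"); cv2.imwrite("pics/w1.png",c["pixels"])
for k,(lo,hi) in COL.items():
    m,cs=blobs(c,lo,hi,300)
    for x in cs:
        x2=cv2.convexHull(x); M=cv2.moments(x2); u,v=M["m10"]/M["m00"],M["m01"]/M["m00"]
        print(k,int(M["m00"]),np.round([u,v],1),cv2.boundingRect(x),np.round(plane(c,u,v,.004)[:2],4))
```

```text
blue 5245 [127.  200.7] (84, 161, 87, 77) [ 0.4668 -0.0712]
yellow 786 [307.1 317.3] (283, 300, 51, 33) [0.6166 0.1271]
red 6120 [422.5 148.8] (378, 105, 89, 89) [0.4105 0.2537]
white 3316 [280.3 210.6] (247, 179, 67, 64) [0.4787 0.0992]
white 2428 [126.5 202.8] (98, 176, 58, 55) [ 0.4692 -0.0721]
white 3332 [423.  149.6] (391, 117, 65, 66) [0.4114 0.2543]
white 3644 [565.8 122.5] (532, 88, 69, 70) [0.3838 0.401 ]
```

View pics/w1.png

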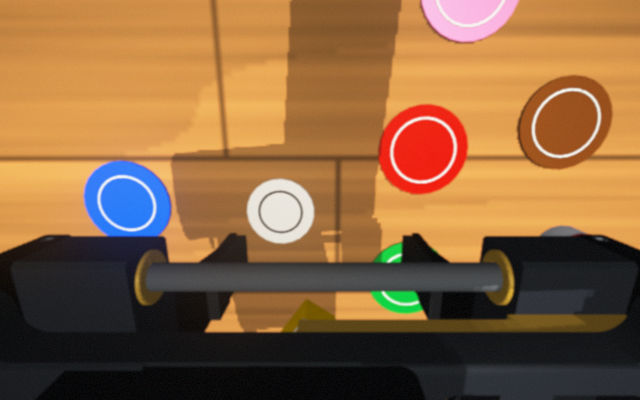

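Emit:
{"method": "servo_tool", "body": {"steps": [0.087, 0, -0.02, 0.0, 0, 0.087, 0, -0.07, 0.01, 0, 0.087, 0, -0.13, 0.02, 0, 0.087, 0, -0.19, 0.03, 0, 0.087, 0, -0.25, 0.04, 0, 0.087, -0.01, -0.31, 0.04, 0, 0.087, -0.014, -0.36, 0.04, 0, 0.087, -0.014, -0.395, 0.04, 0, 0.087, -0.014, -0.415, 0.04, 0, 0.087, -0.014, -0.415, 0.04, 0]}}

```text
time: 3.05
position: [0.4642, -0.2652, 0.3197]
tool_rot: [0.0, 1.0, 0.0, 0.0]
ft_force: [-0.5, 0.6, 0.3]
grip_width: 0.087
```

Run:
```python
from h import *
c=camera("wrist"); cv2.imwrite("pics/w2.png",c["pixels"])
print(get_obs()["position"],get_obs()["tool_rot"])
for k in ("blue","white"):
    m,cs=blobs(c,*COL[k],300)
    for x in cs:
        x2=cv2.convexHull(x); e=cv2.fitEllipse(x2)
        print(k,e,cv2.boundingRect(x),[np.round(plane(c,*e[0],z)[:2],4) for z in (0.004,.064,.078)])
```

```text
[ 0.46398282 -0.26409393  0.31957826] [-1.80688687e-04  9.99999627e-01  7.36420222e-04 -4.14249649e-04]
blue ((519.9437255859375, 198.0067138671875), (87.8215103149414, 103.35391998291016), 53.480796813964844) (471, 151, 99, 86) [array([ 0.4678, -0.0735]), array([ 0.4529, -0.1125]), array([ 0.4494, -0.1216])]
blue ((327.3138732910156, 126.14613342285156), (89.7884750366211, 92.60139465332031), 6.886861324310303) (283, 80, 90, 93) [array([ 0.3994, -0.2621]), array([ 0.3984, -0.2627]), array([ 0.3982, -0.2629])]
white ((151.49241638183594, 233.62217712402344), (56.74138641357422, 93.28593444824219), 65.77167510986328) (111, 202, 85, 56) [array([ 0.5044, -0.4396]), array([ 0.4821, -0.4041]), array([ 0.4769, -0.3958])]
white ((520.3721923828125, 199.13140869140625), (58.464412689208984, 69.0415267944336), 52.884849548339844) (488, 168, 66, 63) [array([ 0.469 , -0.0729]), array([ 0.4538, -0.112 ]), array([ 0.4503, -0.1211])]
```

View pics/w2.png

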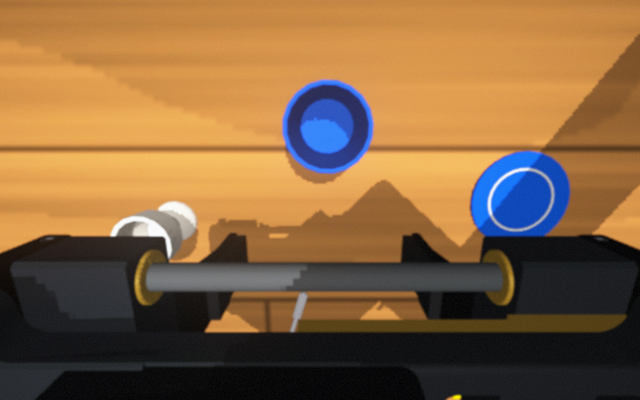

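Emit:
{"method": "servo_tool", "body": {"steps": [0.087, 0.03, 0.001, 0.0, 0, 0.087, 0.06, 0.002, 0.0, 0, 0.087, 0.066, 0.002, 0.005, 0, 0.087, 0.066, 0.002, 0.035, 0, 0.087, 0.066, 0.002, 0.07, 0, 0.087, 0.066, 0.002, 0.095, 0, 0.087, 0.066, 0.002, 0.108, 0, 0.087, 0.066, 0.002, 0.108, 0]}}

```text
time: 4.1
position: [0.3984, -0.2626, 0.2111]
tool_rot: [-0.001, 1.0, 0.001, -0.0]
ft_force: [-0.8, 0.0, -0.3]
grip_width: 0.0868
```

Emit:
{"method": "servo_tool", "body": {"steps": [0.05, 0, 0, 0, 0, 0.05, 0, 0, 0, 0, 0.05, 0, 0, 0, 0, 0.05, 0, 0, 0, 0, 0.05, 0, 0, 0, 0], "force": 8}}

```text
time: 4.72
position: [0.3982, -0.2633, 0.2123]
tool_rot: [0.0, 1.0, -0.0, 0.0]
ft_force: [-0.3, 1.2, 5.6]
grip_width: 0.0637
```

Emit:
{"method": "servo_tool", "body": {"steps": [0.05, 0, 0, 0, 0, 0.05, 0, 0, 0, 0]}}

```text
time: 4.97
position: [0.3982, -0.2633, 0.2123]
tool_rot: [-0.0, 1.0, -0.0, 0.0]
ft_force: [0.2, 0.9, 5.7]
grip_width: 0.0636
```

Run:
```python
from h import *
c=camera("wrist"); cv2.imwrite("pics/w3.png",c["pixels"])
c=camera("side"); cv2.imwrite("pics/s3.png",cv2.resize(c["pixels"][150:390,200:500],None,fx=2.5,fy=2.5))
```

```text
(no output)
```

View pics/s3.png

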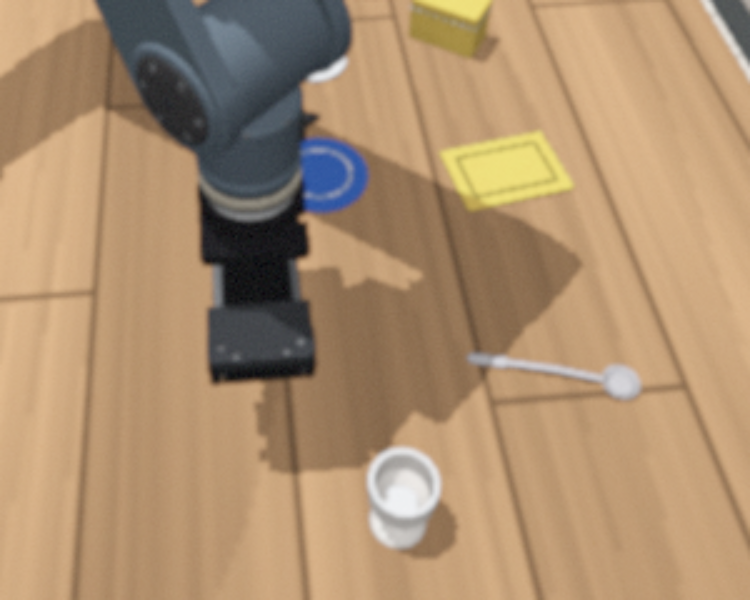

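Emit:
{"method": "servo_tool", "body": {"steps": [0.05, 0, 0, -0.005, 0, 0.05, 0, 0, -0.015, 0, 0.05, 0, 0, -0.03, 0, 0.05, 0, 0, -0.05, 0, 0.05, 0, 0, -0.06, 0, 0.05, 0, 0, -0.06, 0]}}

```text
time: 5.82
position: [0.3982, -0.2634, 0.2728]
tool_rot: [-0.0, 1.0, -0.001, 0.001]
ft_force: [-0.1, -0.0, -0.4]
grip_width: 0.0638
```

Run:
```python
from h import *
c=camera("wrist"); cv2.imwrite("pics/w4.png",c["pixels"])
c=camera("side"); cv2.imwrite("pics/s4.png",cv2.resize(c["pixels"][150:390,200:500],None,fx=2.5,fy=2.5))
```

```text
(no output)
```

View pics/s4.png

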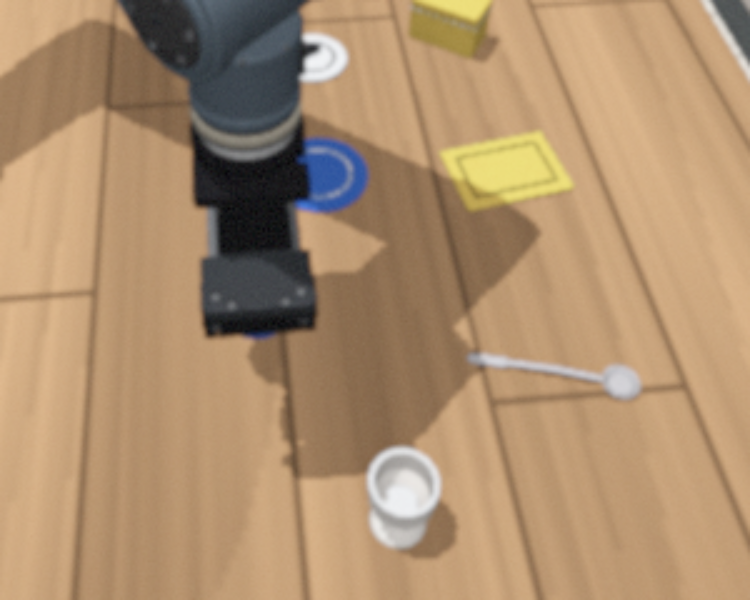

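View pics/w4.png

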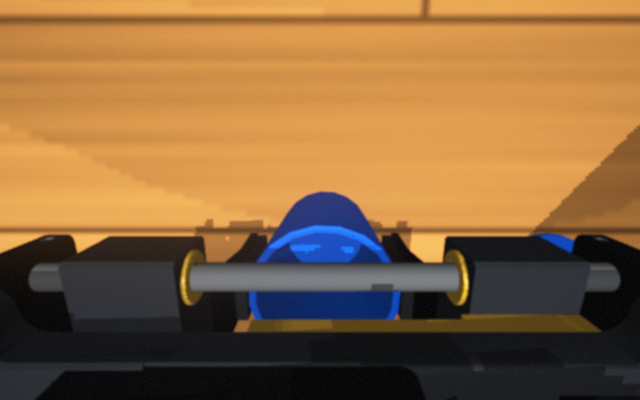

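Run:
```python
from h import *
c=camera("wrist")
for z0 in (.055,.06,.065):
  print(z0,"foot",proj(c,(.3985-.028,-.263,z0)),"rim",proj(c,(.3985-.032,-.263,z0+.078)), "rimedges",proj(c,(.3985,-.263+.032,z0+.078)),proj(c,(.3985,-.263-.032,z0+.078)))
m,cs=blobs(c,*COL["blue"],300)
for x in cs: print(cv2.boundingRect(x))
col=c["pixels"][180:260,325]; print([(180+i,*map(int,p)) for i,p in enumerate(col) if i%3==0])
```

```text
0.055 foot (np.float64(324.2446025798109), np.float64(188.60912850848197)) rim (np.float64(324.32359158595176), np.float64(220.0027851011777)) rimedges (np.float64(399.54623986652587), np.float64(291.6216599801438)) (np.float64(249.15554397765487), np.float64(291.644308516622))
0.06 foot (np.float64(324.2479141773545), np.float64(190.28289565997278)) rim (np.float64(324.3322397001089), np.float64(224.02726165183125)) rimedges (np.float64(402.41115470056945), np.float64(298.1039532698182)) (np.float64(246.3099057101124), np.float64(298.1251085673815))
0.065 foot (np.float64(324.25139374561405), np.float64(192.04155956084114)) rim (np.float64(324.3416202192267), np.float64(228.3925693404865)) rimedges (np.float64(405.5022695547857), np.float64(305.0980575409103)) (np.float64(243.23967418511734), np.float64(305.1174086253277))
(248, 291, 154, 29)
(256, 193, 136, 70)
[(180, 84, 160, 227), (183, 83, 159, 227), (186, 84, 162, 228), (189, 86, 162, 228), (192, 116, 91, 121), (195, 122, 59, 50), (198, 121, 55, 48), (201, 123, 59, 46), (204, 122, 57, 43), (207, 122, 55, 42), (210, 123, 57, 43), (213, 122, 55, 41), (216, 126, 58, 40), (219, 125, 56, 37), (222, 123, 54, 38), (225, 189, 79, 35), (228, 252, 139, 46), (231, 247, 118, 35), (234, 209, 88, 36), (237, 196, 83, 34), (240, 193, 82, 33), (243, 192, 78, 28), (246, 192, 78, 31), (249, 193, 80, 30), (252, 193, 79, 26), (255, 192, 78, 25), (258, 193, 80, 27)]
```

Emit:
{"method": "servo_tool", "body": {"steps": [0.05, -0.005, 0.015, 0, 0, 0.05, -0.015, 0.045, 0, 0, 0.05, -0.03, 0.085, 0, 0, 0.05, -0.046, 0.125, 0, 0, 0.05, -0.06, 0.16, 0, 0, 0.05, -0.068, 0.182, 0, 0, 0.05, -0.0707, 0.19, 0.005, 0, 0.05, -0.0707, 0.19, 0.02, 0, 0.05, -0.0707, 0.19, 0.035, 0, 0.05, -0.0707, 0.19, 0.045, 0, 0.05, -0.0707, 0.19, 0.05, 0, 0.05, -0.0707, 0.19, 0.05, 0]}}

```text
time: 7.48
position: [0.4686, -0.0733, 0.2214]
tool_rot: [0.0, 1.0, 0.0, -0.0]
ft_force: [0.6, 0.6, 0.3]
grip_width: 0.0634
```

Run:
```python
from h import *
print(get_obs()["position"])
c=camera("wrist"); cv2.imwrite("pics/w5.png",c["pixels"])
```

```text
[ 0.46863212 -0.07333411  0.22143548]
```

View pics/w5.png

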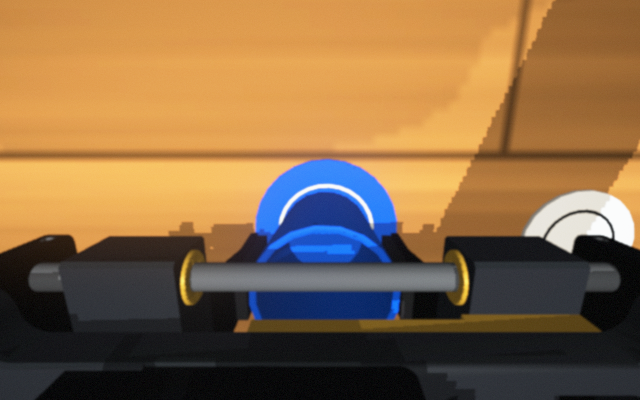

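Emit:
{"method": "servo_tool", "body": {"steps": [0.05, 0, 0, 0.002, 0, 0.05, 0, 0, 0.004, 0, 0.05, 0, 0, 0.005, 0, 0.05, 0, 0, 0.005, 0]}}

```text
time: 8.02
position: [0.4687, -0.0732, 0.2167]
tool_rot: [-0.0, 1.0, -0.0, -0.0]
ft_force: [-0.1, 0.2, -0.7]
grip_width: 0.0638
```

Emit:
{"method": "servo_tool", "body": {"steps": [0.05, 0, 0, 0.001, 0, 0.05, 0, 0, 0.001, 0]}}

```text
time: 8.28
position: [0.4688, -0.073, 0.2162]
tool_rot: [-0.0, 1.0, -0.0, 0.0]
ft_force: [-0.2, 0.3, 5.2]
grip_width: 0.0638
```

Run:
```python
from h import *
c=camera("wrist"); 
for z0 in (.004,.005,.006,):
  print(z0,"foot",proj(c,(.4687-.028,-.073,z0)),"rim",proj(c,(.4687-.032,-.073,z0+.078)),"ring",proj(c,(.469-.031,-.073,.004)),"co",proj(c,(.469-.048,-.073,.004)))
print([(140+i,*map(int,p)) for i,p in enumerate(c["pixels"][150:240,326]) if i%2==0])
```

```text
0.004 foot (np.float64(324.1956754387292), np.float64(188.97564669938467)) rim (np.float64(324.2172559063568), np.float64(221.92650422700402)) ring (np.float64(324.19434827684216), np.float64(184.76948652587924)) co (np.float64(324.18576713846693), np.float64(157.57337516263203))
0.005 foot (np.float64(324.19587013530105), np.float64(189.3143822172669)) rim (np.float64(324.21775269869454), np.float64(222.75328807692046)) ring (np.float64(324.19434827684216), np.float64(184.76948652587924)) co (np.float64(324.18576713846693), np.float64(157.57337516263203))
0.006 foot (np.float64(324.19606677419665), np.float64(189.6564970142853)) rim (np.float64(324.21825767539883), np.float64(223.59369271276924)) ring (np.float64(324.19434827684216), np.float64(184.76948652587924)) co (np.float64(324.18576713846693), np.float64(157.57337516263203))
[(140, 84, 139, 202), (142, 79, 124, 182), (144, 75, 110, 160), (146, 70, 103, 153), (148, 111, 113, 154), (150, 240, 120, 79), (152, 251, 137, 57), (154, 251, 140, 61), (156, 251, 137, 60), (158, 252, 139, 60), (160, 251, 137, 58), (162, 251, 137, 53), (164, 251, 139, 56), (166, 251, 137, 56), (168, 252, 137, 54), (170, 252, 136, 55), (172, 252, 135, 51), (174, 250, 173, 126), (176, 250, 250, 250), (178, 248, 235, 231), (180, 251, 135, 57), (182, 192, 80, 38), (184, 137, 59, 36), (186, 135, 57, 33), (188, 137, 58, 33), (190, 137, 57, 32), (192, 138, 58, 34), (194, 137, 58, 31), (196, 136, 57, 31), (198, 138, 56, 31), (200, 137, 58, 28), (202, 136, 58, 27), (204, 138, 57, 30), (206, 134, 55, 25), (208, 137, 58, 29), (210, 137, 57, 25), (212, 135, 56, 24), (214, 147, 60, 26), (216, 240, 110, 36), (218, 253, 142, 44), (220, 250, 128, 31), (222, 246, 118, 30), (224, 249, 122, 30), (226, 224, 93, 26), (228, 196, 80, 23)]
```

Emit:
{"method": "servo_tool", "body": {"steps": [0.05, 0, 0, -0.0015, 0, 0.05, 0.001, 0, -0.0015, 0, 0.05, 0.001, 0, -0.0015, 0, 0.05, 0.001, 0, -0.0005, 0, 0.05, 0.001, 0, 0, 0]}}

```text
time: 8.95
position: [0.4678, -0.0731, 0.2161]
tool_rot: [-0.0, 1.0, 0.0, 0.0]
ft_force: [-1.0, 0.7, 7.8]
grip_width: 0.0639
```

Emit:
{"method": "servo_tool", "body": {"steps": [0.066, 0, 0, 0, 0, 0.072, 0, 0, 0, 0, 0.08, 0, 0, 0, 0, 0.087, 0, 0, 0, 0, 0.087, 0, 0, -0.01, 0, 0.087, 0, 0, -0.03, 0, 0.087, 0, 0, -0.06, 0, 0.087, 0, 0, -0.1, 0, 0.087, 0, 0, -0.104, 0, 0.087, 0, 0, -0.104, 0]}}

```text
time: 10.2
position: [0.4675, -0.0731, 0.3201]
tool_rot: [-0.0, 1.0, -0.0, 0.0]
ft_force: [-0.2, 0.0, 0.2]
grip_width: 0.0871
```

Emit:
{"method": "servo_tool", "body": {"steps": [0.087, -0.005, -0.02, 0.0, 0, 0.087, -0.02, -0.075, 0, 0, 0.087, -0.034, -0.13, 0, 0, 0.087, -0.048, -0.19, 0, 0, 0.087, -0.062, -0.245, 0, 0, 0.087, -0.074, -0.295, 0, 0, 0.087, -0.083, -0.33, 0, 0, 0.087, -0.085, -0.339, 0, 0, 0.087, -0.085, -0.339, 0, 0]}}

```text
time: 11.32
position: [0.5521, -0.4126, 0.3182]
tool_rot: [0.0, 1.0, 0.001, -0.001]
ft_force: [0.1, -0.3, 0.5]
grip_width: 0.0862
```

```bash
cat > eg.py <<'E'
from h import *
import sys
c=camera("wrist"); cv2.imwrite("pics/w6.png",c["pixels"])
print(get_obs()["position"])
m,cs=blobs(c,*COL["white"],300)
for x in cs:
    e=cv2.fitEllipse(cv2.convexHull(x)); print(e,cv2.boundingRect(x),[np.round(plane(c,*e[0],z)[:2],4) for z in (0.,.064)])
c=camera("side"); cv2.imwrite("pics/s6.png",cv2.resize(c["pixels"][60:300,200:500],None,fx=2.5,fy=2.5,interpolation=cv2.INTER_CUBIC))
E
python3 eg.py
```

```text
[ 0.55217622 -0.41151958  0.31849134]
((319.47039794921875, 134.79307556152344), (66.88607025146484, 68.46011352539062), 174.4876708984375) (286, 101, 67, 69) [array([ 0.4944, -0.4161]), array([ 0.4918, -0.4153])]
```

View pics/w6.png

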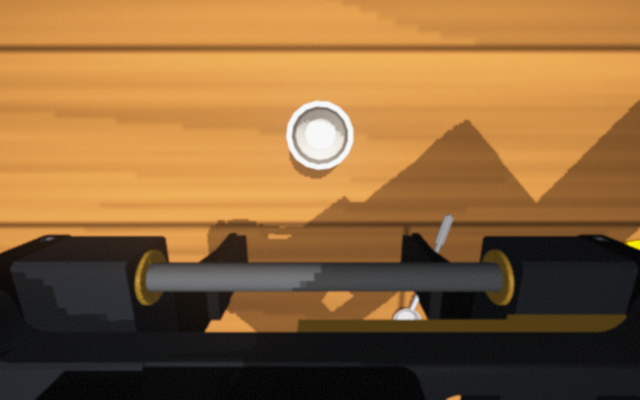

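View pics/s6.png

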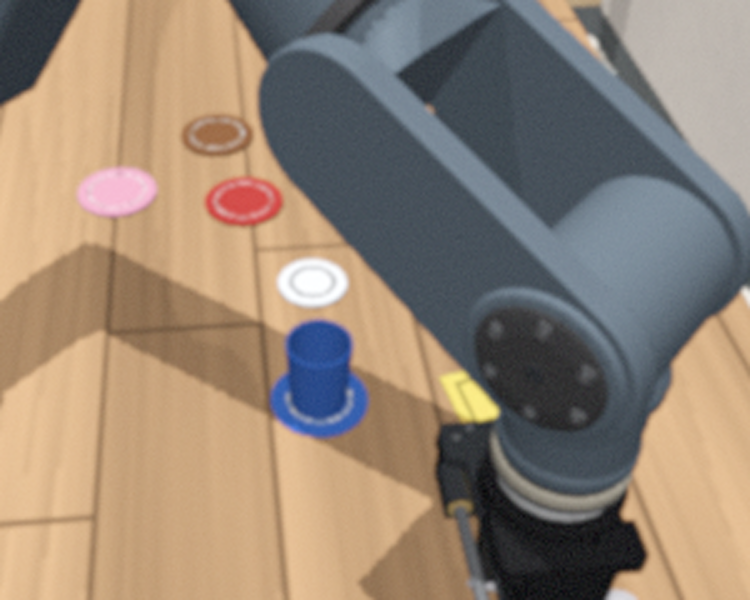

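Emit:
{"method": "servo_tool", "body": {"steps": [0.087, 0.03, -0.001, 0.0, 0, 0.087, 0.055, -0.003, 0.0, 0, 0.087, 0.0605, -0.0033, 0.005, 0, 0.087, 0.0605, -0.0033, 0.035, 0, 0.087, 0.0605, -0.0033, 0.07, 0, 0.087, 0.0605, -0.0033, 0.095, 0, 0.087, 0.0605, -0.0033, 0.107, 0, 0.087, 0.0605, -0.0033, 0.107, 0]}}

```text
time: 12.42
position: [0.4927, -0.4148, 0.212]
tool_rot: [-0.001, 1.0, 0.001, -0.0]
ft_force: [-1.2, 0.1, -0.1]
grip_width: 0.0868
```

Emit:
{"method": "servo_tool", "body": {"steps": [0.06, 0, 0, 0, 0, 0.05, 0, 0, 0, 0, 0.04, 0, 0, 0, 0, 0.04, 0, 0, 0, 0, 0.04, 0, 0, 0, 0, 0.04, 0, 0, 0, 0, 0.04, 0, 0, 0, 0], "force": 10}}

```text
time: 13.3
position: [0.4923, -0.4154, 0.2129]
tool_rot: [-0.0, 1.0, 0.0, -0.0]
ft_force: [-0.2, 1.1, 1.9]
grip_width: 0.0467
```

Emit:
{"method": "servo_tool", "body": {"steps": [0.04, 0, 0, -0.004, 0, 0.04, 0, 0, -0.012, 0, 0.04, 0, 0, -0.024, 0, 0.04, 0, 0, -0.036, 0, 0.04, 0, 0, -0.04, 0, 0.04, 0, 0, -0.04, 0]}}

```text
time: 14.05
position: [0.4924, -0.4156, 0.2534]
tool_rot: [-0.0, 1.0, -0.0, 0.0]
ft_force: [0.1, -0.3, -1.4]
grip_width: 0.0461
```

Run:
```python
from h import *
p=get_obs()["position"]; print(p)
c=camera("wrist"); cv2.imwrite("pics/w7.png",c["pixels"])
for z0 in (.036,.04,.044):
    print(z0,"foot",proj(c,(.492-.021,-.4153,z0)),"rim near",proj(c,(.492-.025,-.4153,z0+.064)),proj(c,(.492,-.4153+.025,z0+.064)))
c=camera("side"); cv2.imwrite("pics/s7.png",cv2.resize(c["pixels"][200:400,240:490],None,fx=3,fy=3,interpolation=cv2.INTER_CUBIC))
```

```text
[ 0.49237709 -0.41556955  0.25342467]
0.036 foot (np.float64(324.8175903174479), np.float64(197.24487719760847)) rim near (np.float64(324.9942217406789), np.float64(222.5447477556532)) (np.float64(378.12730837974783), np.float64(273.05477337507494))
0.04 foot (np.float64(324.82524255524186), np.float64(198.73577572700353)) rim near (np.float64(325.01045376144816), np.float64(225.44759812705232)) (np.float64(379.58772826211583), np.float64(277.19903214176315))
0.044 foot (np.float64(324.8331986503448), np.float64(200.28587529370944)) rim near (np.float64(325.02763787161786), np.float64(228.52071522671383)) (np.float64(381.1297993447622), np.float64(281.5749939321157))
```

View pics/w7.png

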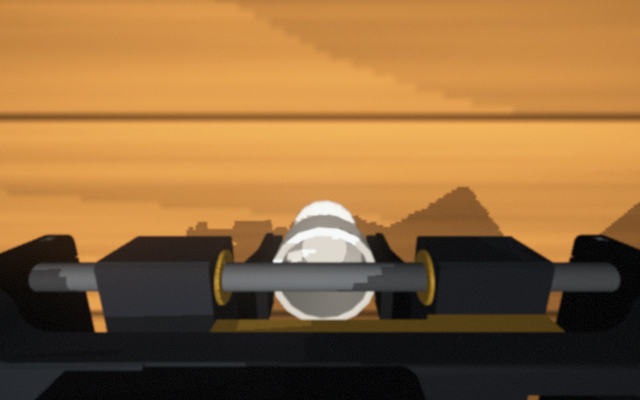

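View pics/s7.png

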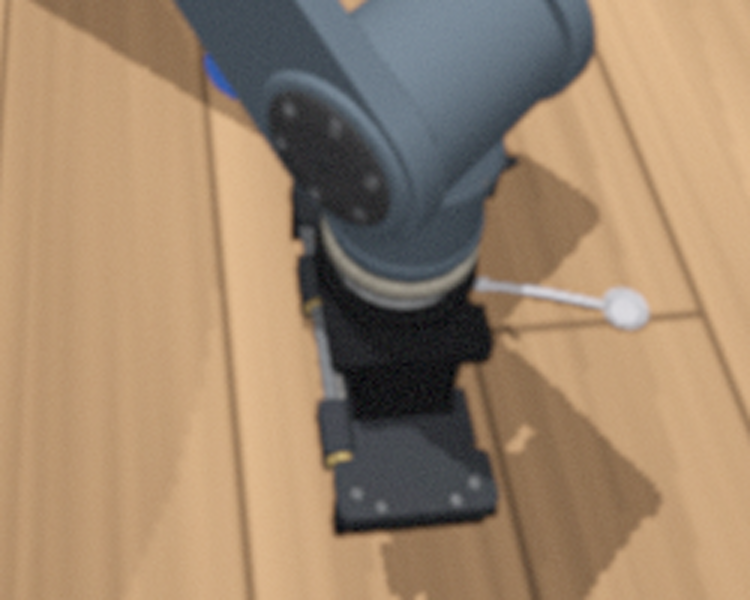

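Emit:
{"method": "servo_tool", "body": {"steps": [0.04, 0, 0, -0.02, 0, 0.04, 0, 0.01, -0.055, 0, 0.04, 0, 0.04, -0.08, 0, 0.04, 0.002, 0.085, -0.085, 0, 0.04, 0.004, 0.14, -0.085, 0, 0.04, 0.005, 0.2, -0.085, 0, 0.04, 0.007, 0.26, -0.085, 0, 0.04, 0.008, 0.32, -0.085, 0, 0.04, 0.01, 0.38, -0.085, 0, 0.04, 0.011, 0.44, -0.085, 0, 0.04, 0.0125, 0.49, -0.085, 0, 0.04, 0.0128, 0.514, -0.085, 0]}}

```text
time: 15.65
position: [0.4789, 0.101, 0.3389]
tool_rot: [-0.002, 1.0, 0.0, 0.001]
ft_force: [-0.1, 0.5, -1.0]
grip_width: 0.0463
```

Emit:
{"method": "servo_tool", "body": {"steps": [0.04, 0, 0, 0, 0, 0.04, 0, 0, 0.02, 0, 0.04, 0, 0, 0.055, 0, 0.04, 0, 0, 0.085, 0, 0.04, 0, 0, 0.105, 0, 0.04, 0, 0, 0.113, 0, 0.04, 0, 0, 0.113, 0]}}

```text
time: 16.52
position: [0.4798, 0.0978, 0.2248]
tool_rot: [0.0, 1.0, -0.0, -0.0]
ft_force: [0.1, -0.7, -0.3]
grip_width: 0.0467
```

Run:
```python
from h import *
p=get_obs()["position"]; print(p)
c=camera("wrist"); cv2.imwrite("pics/w8.png",cv2.resize(c["pixels"][130:330,200:450],None,fx=3,fy=3,interpolation=cv2.INTER_CUBIC))
print("co",proj(c,(.4795-.038,.0985,.004)),"foot",proj(c,(.4795-.021,.0985,p[2]-.2125)))
```

```text
[0.47976329 0.09780599 0.22484933]
co (np.float64(325.16461341600944), np.float64(170.91496095694185)) foot (np.float64(325.21402403176705), np.float64(199.47443767496958))
```

View pics/w8.png

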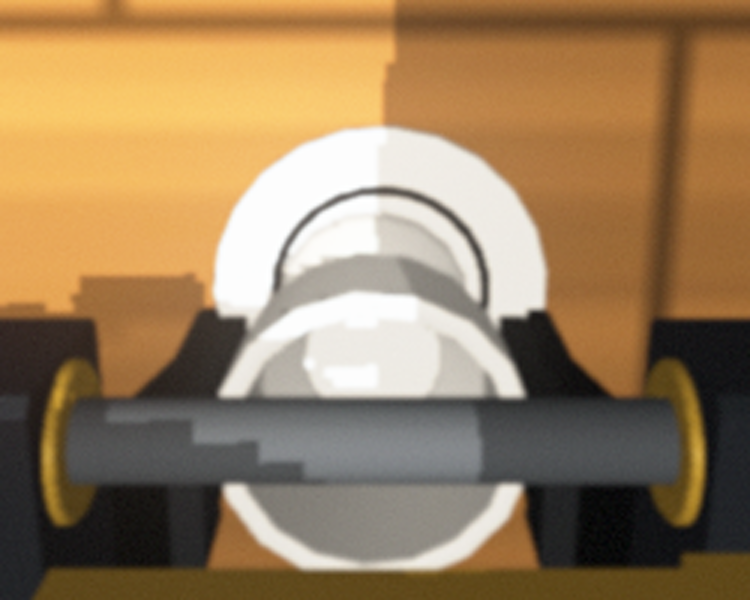

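Emit:
{"method": "servo_tool", "body": {"steps": [0.04, 0, 0.001, 0.002, 0, 0.04, 0, 0.0018, 0.005, 0, 0.04, 0, 0.0018, 0.007, 0, 0.04, 0, 0.0018, 0.008, 0, 0.04, 0, 0.0018, 0.008, 0]}}

```text
time: 17.2
position: [0.4794, 0.1004, 0.2169]
tool_rot: [-0.0, 1.0, 0.0, 0.0]
ft_force: [-0.8, 0.5, 0.4]
grip_width: 0.0465
```

Emit:
{"method": "servo_tool", "body": {"steps": [0.04, 0, 0, 0.001, 0, 0.04, 0, 0, 0.001, 0]}}

```text
time: 17.45
position: [0.4793, 0.1004, 0.2167]
tool_rot: [-0.0, 1.0, 0.0, 0.0]
ft_force: [-1.6, 0.4, 8.9]
grip_width: 0.0465
```

Run:
```python
from h import *
p=get_obs()["position"]; print(p)
c=camera("wrist"); cv2.imwrite("pics/w9.png",cv2.resize(c["pixels"][130:330,200:450],None,fx=3,fy=3,interpolation=cv2.INTER_CUBIC))
```

```text
[0.47932189 0.10041194 0.21671019]
```

View pics/w9.png

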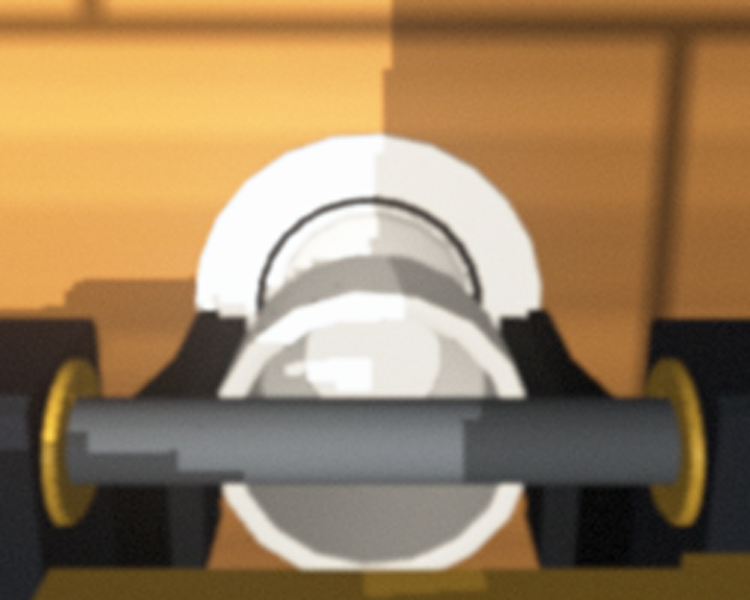

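Emit:
{"method": "servo_tool", "body": {"steps": [0.05, 0, 0, 0, 0, 0.056, 0, 0, 0, 0, 0.064, 0, 0, 0, 0, 0.075, 0, 0, 0, 0, 0.085, 0, 0, 0, 0, 0.087, 0, 0, -0.01, 0, 0.087, 0, 0, -0.03, 0, 0.087, 0, 0, -0.06, 0, 0.087, 0, 0, -0.095, 0, 0.087, 0, 0, -0.104, 0, 0.087, 0, 0, -0.104, 0]}}

```text
time: 18.88
position: [0.4793, 0.1003, 0.3203]
tool_rot: [-0.0, 1.0, -0.0, 0.001]
ft_force: [0.0, -0.2, -0.7]
grip_width: 0.087
```

Emit:
{"method": "servo_tool", "body": {"steps": [0.087, -0.01, 0.02, 0.0, 0, 0.087, -0.03, 0.075, 0, 0, 0.087, -0.05, 0.13, 0, 0, 0.087, -0.07, 0.185, 0, 0, 0.087, -0.088, 0.24, 0, 0, 0.087, -0.104, 0.285, 0, 0, 0.087, -0.112, 0.312, 0, 0, 0.087, -0.113, 0.319, 0, 0, 0.087, -0.113, 0.319, 0, 0]}}

```text
time: 20.0
position: [0.5918, 0.4188, 0.3181]
tool_rot: [-0.0, 1.0, -0.001, -0.001]
ft_force: [0.4, -0.3, -0.6]
grip_width: 0.0871
```

Run:
```python
from h import *
print(get_obs()["position"])
c=camera("wrist"); cv2.imwrite("pics/w10.png",c["pixels"])
for k in ("red","white"):
  m,cs=blobs(c,*COL[k],300)
  for x in cs:
    e=cv2.fitEllipse(cv2.convexHull(x)); print(k,np.round(e[0],1),np.round(e[1],1),cv2.boundingRect(x),[np.round(plane(c,*e[0],z)[:2],4) for z in (0.004,.046)])
c=camera("side"); cv2.imwrite("pics/s10.png",cv2.resize(c["pixels"][60:300,200:500],None,fx=2.5,fy=2.5,interpolation=cv2.INTER_CUBIC))
```

```text
[0.59176845 0.41884365 0.31808773]
red [330.5 128.9] [78.1 80.8] (292, 89, 78, 81) [array([0.5283, 0.4241]), array([0.5274, 0.4234])]
red [126.7 -16. ] [73.3 89.1] (94, 0, 71, 28) [array([0.4122, 0.2555]), array([0.428 , 0.2788])]
red [127.2 -18.1] [110.6 136.8] (75, 0, 111, 48) [array([0.4107, 0.2561]), array([0.4267, 0.2794])]
white [146.  166.8] [67.6 78.2] (109, 131, 74, 73) [array([0.5633, 0.2491]), array([0.5574, 0.2734])]
```

View pics/w10.png

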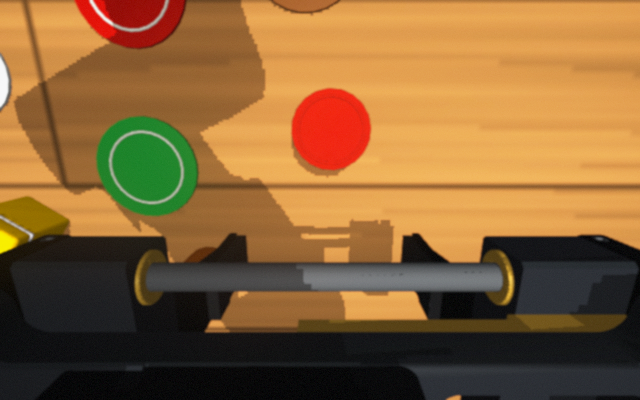

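View pics/s10.png

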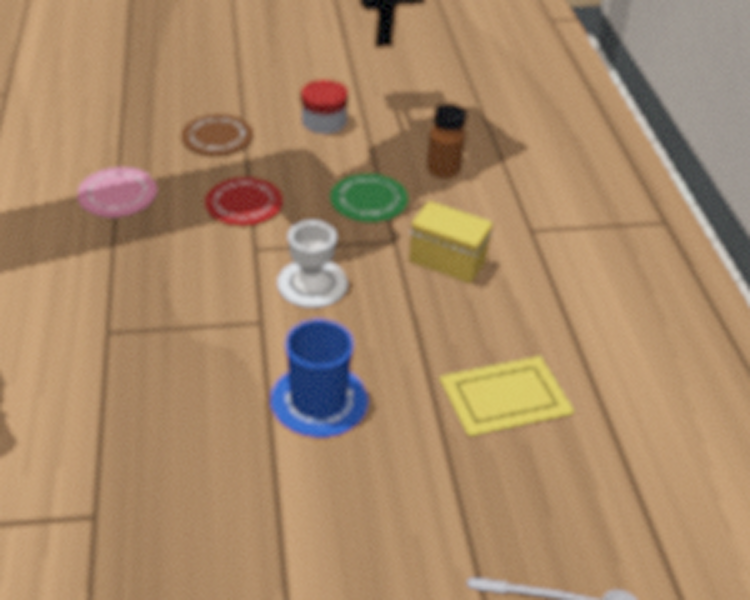

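Emit:
{"method": "servo_tool", "body": {"steps": [0.087, 0.03, 0.002, 0.0, 0, 0.087, 0.058, 0.004, 0.0, 0, 0.087, 0.0645, 0.0043, 0.005, 0, 0.087, 0.0645, 0.0043, 0.035, 0, 0.087, 0.0645, 0.0043, 0.075, 0, 0.087, 0.0645, 0.0043, 0.105, 0, 0.087, 0.0645, 0.0043, 0.118, 0, 0.087, 0.0645, 0.0043, 0.119, 0, 0.087, 0.0645, 0.0043, 0.119, 0]}}

```text
time: 21.22
position: [0.5286, 0.4237, 0.202]
tool_rot: [0.0, 1.0, 0.001, 0.001]
ft_force: [0.0, -0.6, -0.6]
grip_width: 0.087
```

Emit:
{"method": "servo_tool", "body": {"steps": [0.07, 0, 0, 0, 0, 0.06, 0, 0, 0, 0, 0.05, 0, 0, 0, 0, 0.05, 0, 0, 0, 0, 0.05, 0, 0, 0, 0, 0.05, 0, 0, 0, 0], "force": 15}}

```text
time: 21.98
position: [0.5279, 0.4237, 0.2012]
tool_rot: [-0.0, 1.0, 0.0, 0.0]
ft_force: [-0.3, -0.0, 4.4]
grip_width: 0.0636
```

Emit:
{"method": "servo_tool", "body": {"steps": [0.05, 0, 0, -0.003, 0, 0.05, 0, 0, -0.01, 0, 0.05, 0, 0, -0.024, 0, 0.05, 0, 0, -0.036, 0, 0.05, 0, 0, -0.04, 0, 0.05, 0, 0, -0.04, 0]}}

```text
time: 22.72
position: [0.5279, 0.4237, 0.2415]
tool_rot: [-0.0, 1.0, 0.0, 0.0]
ft_force: [-0.2, 0.6, -2.6]
grip_width: 0.0641
```

Run:
```python
from h import *
p=get_obs()["position"]; print(p)
c=camera("wrist"); cv2.imwrite("pics/w11.png",cv2.resize(c["pixels"][130:330,200:450],None,fx=3,fy=3,interpolation=cv2.INTER_CUBIC))
z=p[2]-.201
for n,q in (("foot",(p[0]-.031,p[1],z)),("capbot",(p[0]-.032,p[1],z+.029)),("captop",(p[0]-.032,p[1],z+.046))):
    u,v=proj(c,q); print(n,round((u-200)*3),round((v-130)*3))
```

```text
[0.52791281 0.42365881 0.24145025]
foot 372 174
capbot 372 204
captop 372 232
```

View pics/w11.png

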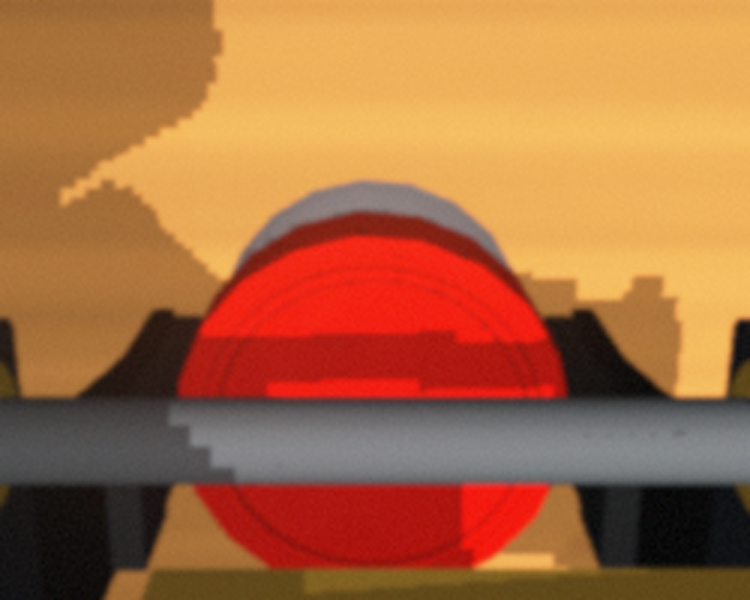

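Emit:
{"method": "servo_tool", "body": {"steps": [0.05, 0.008, -0.012, 0, 0, 0.05, 0.025, -0.037, 0, 0, 0.05, 0.05, -0.073, 0, 0, 0.05, 0.075, -0.109, 0, 0, 0.05, 0.097, -0.141, 0, 0, 0.05, 0.111, -0.162, 0, 0, 0.05, 0.1165, -0.1695, 0.003, 0, 0.05, 0.1165, -0.1695, 0.013, 0, 0.05, 0.1165, -0.1695, 0.023, 0, 0.05, 0.1165, -0.1695, 0.028, 0, 0.05, 0.1165, -0.1695, 0.028, 0, 0.05, 0.1165, -0.1695, 0.028, 0]}}

```text
time: 24.28
position: [0.4115, 0.2543, 0.2127]
tool_rot: [-0.0, 1.0, 0.0, 0.0]
ft_force: [-0.0, 0.3, -1.5]
grip_width: 0.0634
```

```bash
cat > tin.py <<'E'
from h import *
import sys
p=get_obs()["position"]; print(p)
c=camera("wrist"); cv2.imwrite(sys.argv[1],cv2.resize(c["pixels"][130:330,200:450],None,fx=3,fy=3,interpolation=cv2.INTER_CUBIC))
z=p[2]-.201
for n,q in (("foot",(p[0]-.031,p[1],z)),("coaster@tcp",(p[0]-.048,p[1],.004)),("+1mm",(p[0]-.047,p[1]+.001,.004))):
    u,v=proj(c,q); print(n,round((u-200)*3,1),round((v-130)*3,1))
E
python3 tin.py pics/w12.png
```

```text
[0.41148221 0.25431444 0.21268158]
foot 372.3 174.6
coaster@tcp 372.3 83.7
+1mm 377.3 88.7
```

View pics/w12.png

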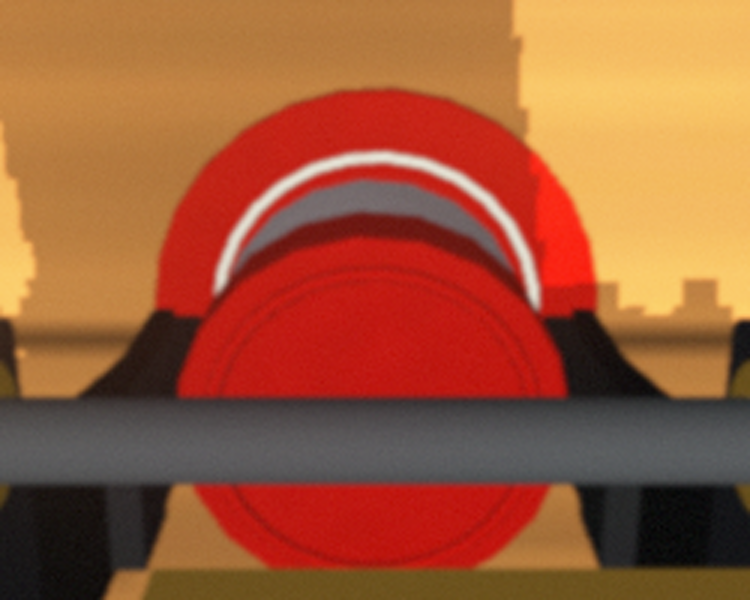

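Emit:
{"method": "servo_tool", "body": {"steps": [0.05, 0, 0.001, 0.002, 0, 0.05, 0, 0.001, 0.005, 0, 0.05, 0, 0.001, 0.007, 0, 0.05, 0, 0.001, 0.0075, 0, 0.05, 0, 0.001, 0.0075, 0]}}

```text
time: 24.95
position: [0.4114, 0.2551, 0.2053]
tool_rot: [-0.0, 1.0, -0.0, -0.0]
ft_force: [0.6, 0.1, -2.0]
grip_width: 0.0636
```

Emit:
{"method": "servo_tool", "body": {"steps": [0.05, 0, 0, 0.0005, 0, 0.05, 0, 0, 0.0008, 0, 0.05, 0, 0, 0.0008, 0]}}

```text
time: 25.32
position: [0.4113, 0.2551, 0.2052]
tool_rot: [-0.0, 1.0, 0.0, 0.0]
ft_force: [-1.2, -0.4, 5.9]
grip_width: 0.0635
```

```bash
python3 tin.py pics/w13.png
```

```text
[0.41131716 0.25505498 0.20515605]
foot 372.3 174.6
coaster@tcp 372.3 88.2
+1mm 377.4 93.4
```

View pics/w13.png

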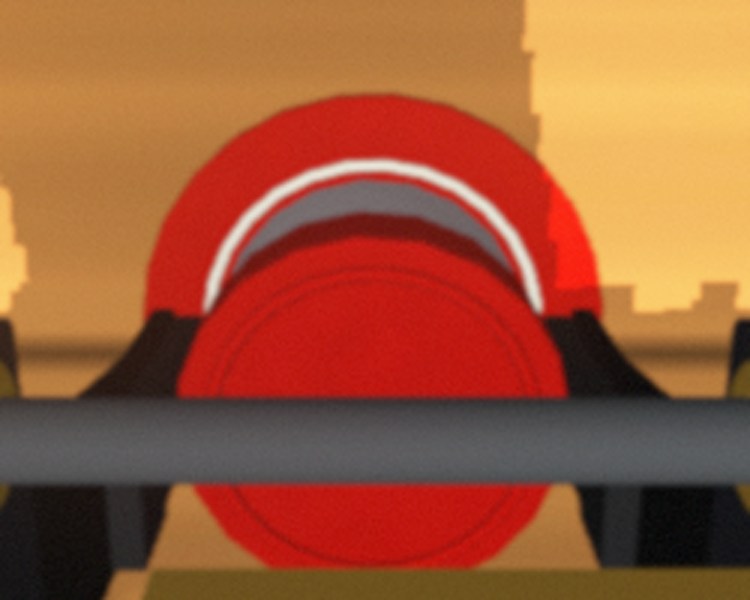

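Emit:
{"method": "servo_tool", "body": {"steps": [0.067, 0, 0, 0, 0, 0.072, 0, 0, 0, 0, 0.08, 0, 0, 0, 0, 0.087, 0, 0, 0, 0, 0.087, 0, 0, -0.01, 0, 0.087, 0, 0, -0.03, 0, 0.087, 0, 0, -0.07, 0, 0.087, 0, 0, -0.11, 0, 0.087, 0, 0, -0.13, 0, 0.087, 0, 0, -0.135, 0]}}

```text
time: 26.62
position: [0.4114, 0.2552, 0.3413]
tool_rot: [-0.0, 1.0, 0.001, 0.002]
ft_force: [-0.4, 0.2, -0.7]
grip_width: 0.0869
```

Emit:
{"method": "servo_tool", "body": {"steps": [0.087, -0.02, -0.01, 0, 0, 0.087, -0.07, -0.03, 0, 0, 0.087, -0.12, -0.055, 0, 0, 0.087, -0.17, -0.08, 0, 0, 0.087, -0.22, -0.1, 0, 0, 0.087, -0.26, -0.12, 0, 0, 0.087, -0.282, -0.132, 0, 0, 0.087, -0.289, -0.135, 0, 0, 0.087, -0.289, -0.135, 0, 0]}}

```text
time: 27.75
position: [0.7004, 0.1195, 0.3379]
tool_rot: [0.0, 1.0, 0.0, -0.001]
ft_force: [0.1, 0.4, -1.0]
grip_width: 0.087
```

```bash
cat > cad.py <<'E'
from h import *
import sys
print(get_obs()["position"])
c=camera("wrist"); cv2.imwrite(sys.argv[1],c["pixels"])
m,cs=blobs(c,*COL["yellow"],400)
for x in cs:
    r=cv2.minAreaRect(x); print(r,cv2.boundingRect(x))
c=camera("side"); cv2.imwrite(sys.argv[1].replace("w","s"),cv2.resize(c["pixels"][60:300,200:500],None,fx=2.5,fy=2.5,interpolation=cv2.INTER_CUBIC))
E
python3 cad.py pics/w14.png
```

```text
[0.70041842 0.11948121 0.33791776]
((118.97181701660156, 143.35357666015625), (125.08045959472656, 80.02777862548828), 72.75853729248047) (63, 81, 112, 124)
((328.4429016113281, 126.01004791259766), (57.26430892944336, 97.16090393066406), 34.99201965332031) (281, 72, 96, 108)
```

View pics/w14.png

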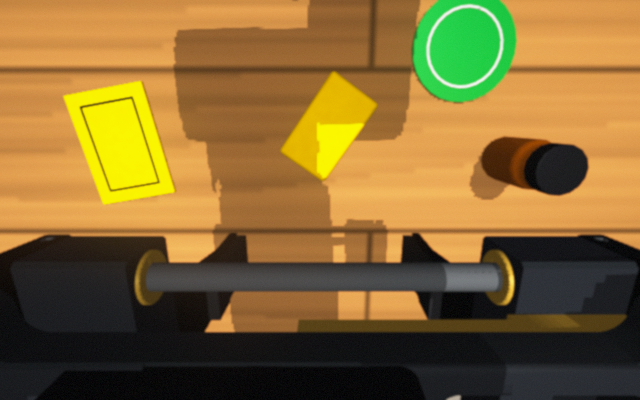

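View pics/s14.png

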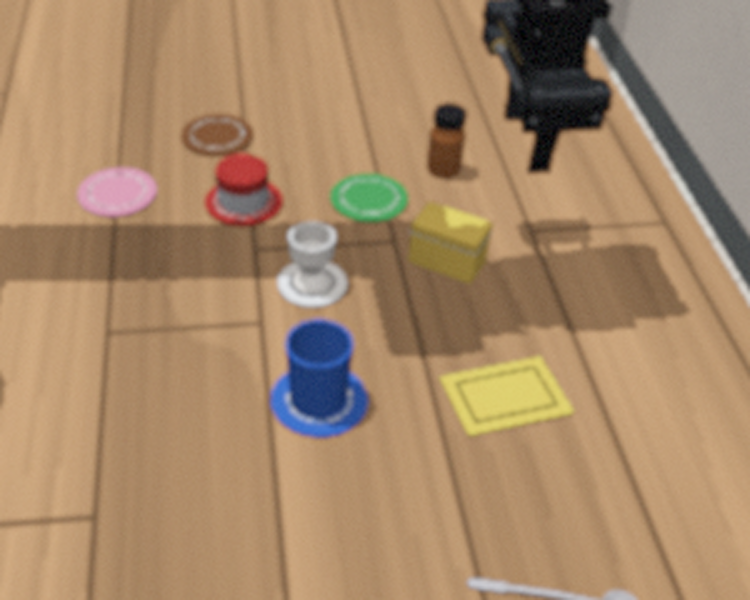

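```bash
cat > cad2.py <<'E'
from h import *
c=camera("wrist"); p=get_obs(); print(p["position"],p["q"])
m,cs=blobs(c,*COL["yellow"],1500)
def rect(P):
    # P: 4 corners world xy in order
    e=[P[(i+1)%4]-P[i] for i in range(4)]; L=[np.linalg.norm(a) for a in e]
    i=0 if L[0]>L[1] else 1
    a=e[i]-e[(i+2)%4]; b=e[(i+1)%4]-e[(i+3)%4]
    print("  centre",np.round(P.mean(0),4),"sides",np.round(L,4),"long ang",round(np.degrees(np.arctan2(a[1],a[0]))%180,2),"short ang",round(np.degrees(np.arctan2(b[1],b[0]))%180,2))
for x in cs:
    h=cv2.convexHull(x)
    q=cv2.approxPolyDP(h,.05*cv2.arcLength(h,True),True)[:,0].astype(float)
    # refine: fit lines to contour points per side
    pts=x[:,0].astype(float); n=len(q); lines=[]
    for i in range(n):
        a,b=q[i],q[(i+1)%n]; d=(b-a)/np.linalg.norm(b-a); nn=np.array([-d[1],d[0]])
        t=(pts-a)@d; s=np.abs((pts-a)@nn); k=(s<3)&(t>6)&(t<np.linalg.norm(b-a)-6)
        vx,vy,x0,y0=cv2.fitLine(pts[k].astype(np.float32),cv2.DIST_HUBER,0,.01,.01)[:,0]; lines.append((np.array([x0,y0]),np.array([vx,vy])))
    C=[]
    for i in range(n):
        (a,d),(b,e)=lines[i-1],lines[i]; s=np.linalg.solve(np.array([d,-e]).T,b-a); C.append(a+s[0]*d)
    print(n,np.round(C,1).tolist())
    for z in (.004,.058):
        P=np.array([plane(c,*k,z)[:2] for k in C]); print(z); rect(P) if n==4 else None
E
python3 cad2.py
```

```text
[0.69948218 0.1207968  0.3390791 ] [ 1.39618742e-02  7.12389036e-01  1.25597791e+00  1.69332963e-04
  1.17496088e+00 -1.55805225e+00]
4 [[140.3000030517578, 80.9000015258789], [174.39999389648438, 192.10000610351562], [102.19999694824219, 204.6999969482422], [62.20000076293945, 95.9000015258789]]
0.004
  centre [ 0.6533 -0.0827] sides [0.1096 0.0785 0.1096 0.0782] long ang 9.83 short ang 99.92
0.058
  centre [ 0.6493 -0.0478] sides [0.0908 0.065  0.0907 0.0647] long ang 9.83 short ang 99.92
4 [[331.20001220703125, 71.5999984741211], [376.5, 105.80000305175781], [321.79998779296875, 181.89999389648438], [278.29998779296875, 151.60000610351562]]
0.004
  centre [0.637  0.1228] sides [0.0536 0.0915 0.0533 0.0912] long ang 144.74 short ang 54.89
0.058
  centre [0.6358 0.1224] sides [0.0443 0.0758 0.0442 0.0755] long ang 144.74 short ang 54.89
```

Emit:
{"method": "servo_tool", "body": {"steps": [0.087, 0.015, 0.001, 0, 0.1, 0.087, 0.035, 0.002, 0, 0.25, 0.087, 0.055, 0.0024, 0, 0.42, 0.087, 0.0642, 0.0024, 0, 0.56, 0.087, 0.0642, 0.0024, 0.01, 0.614, 0.087, 0.0642, 0.0024, 0.03, 0.614, 0.087, 0.0642, 0.0024, 0.05, 0.614, 0.087, 0.0642, 0.0024, 0.06, 0.614, 0.087, 0.0642, 0.0024, 0.06, 0.614]}}

```text
time: 29.02
position: [0.6356, 0.123, 0.279]
tool_rot: [0.302, 0.953, -0.0, -0.001]
ft_force: [-0.2, -0.3, 0.9]
grip_width: 0.087
```

Run:
```python
from h import *
o=get_obs(); p=o["position"]; print(p,o["tool_rot"],np.degrees(o["q"][0]-o["q"][5]))
c=camera("wrist"); cv2.imwrite("pics/w15.png",c["pixels"])
c2=camera("top"); print(plane(c2,223,135.5,.085))
```

```text
[0.63563341 0.12296227 0.27902634] [ 3.01772444e-01  9.53379664e-01 -2.53338609e-04 -7.38050526e-04] 54.87147396008646
[0.66464617 0.29543253 0.085     ]
```

View pics/w15.png

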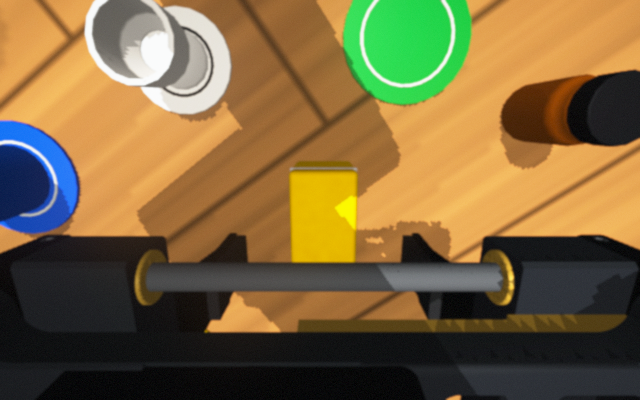

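Emit:
{"method": "servo_tool", "body": {"steps": [0.087, 0, 0, 0.01, 0, 0.087, 0, 0, 0.03, 0, 0.087, 0, 0, 0.052, 0, 0.087, 0, 0, 0.066, 0, 0.087, 0, 0, 0.07, 0, 0.087, 0, 0, 0.07, 0]}}

```text
time: 29.88
position: [0.6363, 0.1225, 0.2092]
tool_rot: [0.302, 0.953, -0.0, -0.0]
ft_force: [0.8, -0.5, 0.3]
grip_width: 0.0873
```

Emit:
{"method": "servo_tool", "body": {"steps": [0.06, 0, 0, 0, 0, 0.05, 0, 0, 0, 0, 0.04, 0, 0, 0, 0, 0.04, 0, 0, 0, 0, 0.04, 0, 0, 0, 0, 0.04, 0, 0, 0, 0, 0.04, 0, 0, 0, 0], "force": 15}}

```text
time: 30.75
position: [0.6362, 0.1225, 0.2096]
tool_rot: [0.302, 0.953, -0.0, -0.0]
ft_force: [-0.1, 0.5, 1.4]
grip_width: 0.0463
```

Emit:
{"method": "servo_tool", "body": {"steps": [0.04, 0, 0, -0.003, 0, 0.04, 0, 0, -0.01, 0, 0.04, 0, 0, -0.024, 0, 0.04, 0, 0, -0.05, 0, 0.04, 0, 0, -0.075, 0, 0.04, 0, 0, -0.08, 0, 0.04, 0, 0, -0.08, 0]}}

```text
time: 31.62
position: [0.6361, 0.1225, 0.2899]
tool_rot: [0.302, 0.953, 0.0, 0.0]
ft_force: [0.3, -0.2, -2.0]
grip_width: 0.046
```

Run:
```python
from h import *
o=get_obs(); p=o["position"]; print(p,o["tool_rot"],np.degrees(o["q"][0]-o["q"][5]))
c=camera("wrist"); cv2.imwrite("pics/w16.png",c["pixels"])
```

```text
[0.63610346 0.1225234  0.28989242] [3.02108922e-01 9.53273338e-01 1.19814507e-04 3.58589664e-04] 54.83129599199462
```

View pics/w16.png

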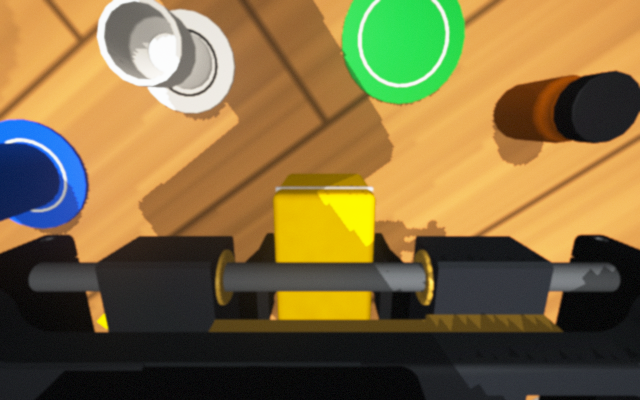

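Emit:
{"method": "servo_tool", "body": {"steps": [0.04, -0.008, -0.01, 0, -0.05, 0.04, -0.026, -0.032, 0, -0.16, 0.04, -0.05, -0.06, 0, -0.3, 0.04, -0.076, -0.091, 0, -0.45, 0.04, -0.1, -0.12, 0, -0.6, 0.04, -0.12, -0.145, 0, -0.72, 0.04, -0.131, -0.158, 0.005, -0.775, 0.04, -0.1324, -0.1596, 0.02, -0.785, 0.04, -0.1324, -0.1596, 0.04, -0.785, 0.04, -0.1324, -0.1596, 0.055, -0.785, 0.04, -0.1324, -0.1596, 0.06, -0.785, 0.04, -0.1324, -0.1596, 0.06, -0.785]}}

```text
time: 33.17
position: [0.6525, -0.0836, 0.2288]
tool_rot: [-0.086, 0.996, 0.0, -0.0]
ft_force: [0.4, -0.2, -0.9]
grip_width: 0.0457
```

```bash
cat > cp.py <<'E'
from h import *
import sys
o=get_obs(); p=o["position"]; psi=o["q"][0]-o["q"][5]; print(p,o["tool_rot"],np.degrees(psi))
c=camera("wrist"); cv2.imwrite(sys.argv[1],cv2.resize(c["pixels"][100:340,164:484],None,fx=2.5,fy=2.5,interpolation=cv2.INTER_CUBIC))
ty=np.array([np.cos(psi),np.sin(psi),0]); tx=np.array([-np.sin(psi),np.cos(psi),0])
for n,l,w,z in (("coaster",.055,.039,.004),("ring",.042,.026,.004),("foot",.039,.023,p[2]-.2095)):
  for s in (-1,1):
    u,v=proj(c,[p[0],p[1],0]+tx*l+ty*w*s+np.array([0,0,z])); print(n,s,round((u-164)*2.5,1),round((v-100)*2.5,1))
E
python3 cp.py pics/w17.png
```

```text
[ 0.65245723 -0.08360349  0.2288055 ] [-8.57932891e-02  9.96312824e-01  2.09990812e-04 -4.73013637e-04] 99.84497766889407
coaster -1 250.1 111.6
coaster 1 551.3 111.4
ring -1 301.9 161.7
ring 1 499.4 161.6
foot -1 307.0 182.4
foot 1 494.5 182.3
```

View pics/w17.png

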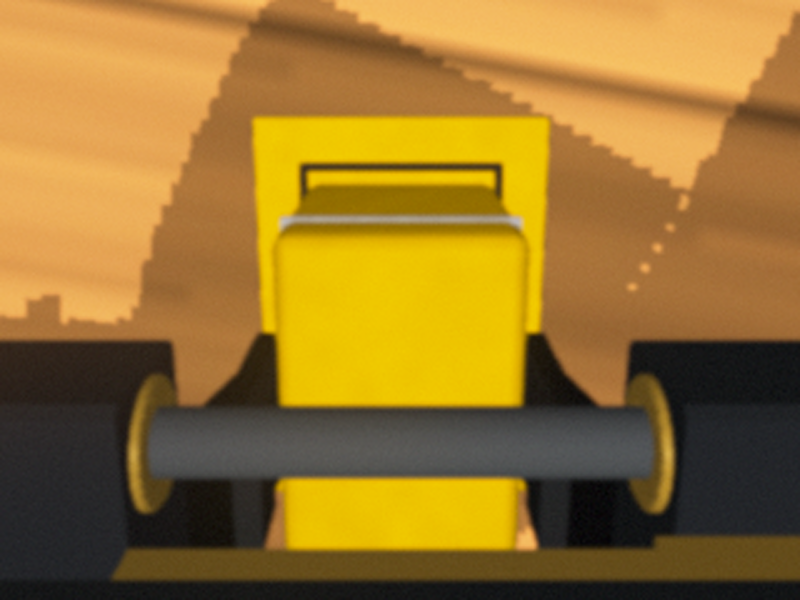

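Emit:
{"method": "servo_tool", "body": {"steps": [0.04, -0.0005, 0, 0.003, 0, 0.04, -0.0005, 0, 0.008, 0, 0.04, -0.0005, 0, 0.012, 0, 0.04, -0.0005, 0, 0.014, 0, 0.04, -0.0005, 0, 0.014, 0]}}

```text
time: 33.85
position: [0.6529, -0.0841, 0.2152]
tool_rot: [-0.085, 0.996, 0.0, -0.0]
ft_force: [0.1, 0.5, -2.5]
grip_width: 0.0459
```

```bash
python3 cp.py pics/w18.png
```

```text
[ 0.65290557 -0.08413951  0.21516997] [-8.54663227e-02  9.96341029e-01  8.92404747e-05 -2.32403521e-04] 99.8052783840128
coaster -1 239.7 115.4
coaster 1 562.1 115.2
ring -1 295.3 168.9
ring 1 506.5 168.8
foot -1 307.1 182.1
foot 1 494.7 182.0
```

View pics/w18.png

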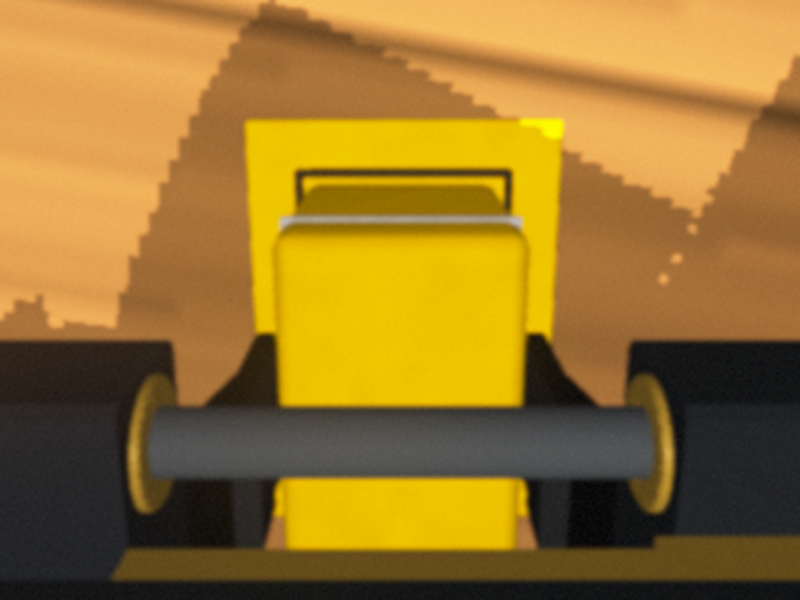

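Emit:
{"method": "servo_tool", "body": {"steps": [0.04, -0.0002, 0.0008, 0, 0, 0.04, -0.0002, 0.0008, 0.001, 0, 0.04, -0.0002, 0.0008, 0.0015, 0, 0.04, -0.0002, 0.0008, 0.0018, 0, 0.04, -0.0002, 0.0008, 0.0018, 0]}}

```text
time: 34.52
position: [0.653, -0.0833, 0.2136]
tool_rot: [-0.085, 0.996, -0.0, -0.0]
ft_force: [-0.2, -1.2, -0.9]
grip_width: 0.0456
```

```bash
python3 cp.py pics/w19.png
```

```text
[ 0.65304501 -0.0833057   0.21362038] [-8.54987053e-02  9.96338281e-01 -6.46758777e-06 -3.36029158e-05] 99.8075783000591
coaster -1 238.6 115.6
coaster 1 563.6 115.3
ring -1 294.7 169.5
ring 1 507.5 169.4
foot -1 307.3 181.8
foot 1 494.9 181.6
```

View pics/w19.png

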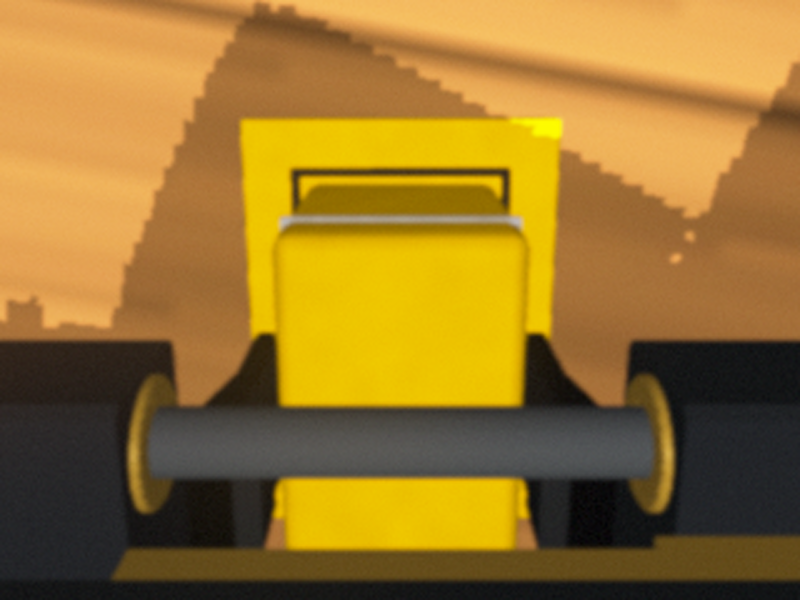

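Coaster edges 241/562 and outline 293/508 centre at about 401, and the caddy at 400, so it is centred. I'll lower until it touches.

Emit:
{"method": "servo_tool", "body": {"steps": [0.04, 0, 0, 0.0005, 0, 0.04, 0, 0, 0.001, 0, 0.04, 0, 0, 0.001, 0]}}

```text
time: 34.95
position: [0.6531, -0.0833, 0.2135]
tool_rot: [-0.086, 0.996, -0.0, 0.0]
ft_force: [-1.4, 0.3, 4.2]
grip_width: 0.0457
```

Emit:
{"method": "servo_tool", "body": {"steps": [0.05, 0, 0, 0, 0, 0.056, 0, 0, 0, 0, 0.065, 0, 0, 0, 0, 0.08, 0, 0, 0, 0, 0.087, 0, 0, 0, 0, 0.087, 0, 0, -0.01, 0, 0.087, 0, 0, -0.03, 0, 0.087, 0, 0, -0.07, 0, 0.087, 0, 0, -0.11, 0, 0.087, 0, 0, -0.14, 0, 0.087, 0, 0, -0.15, 0, 0.087, 0, 0, -0.15, 0]}}

```text
time: 36.45
position: [0.653, -0.0832, 0.3638]
tool_rot: [-0.086, 0.996, -0.0, 0.001]
ft_force: [-0.2, -0.5, -0.3]
grip_width: 0.087
```

Emit:
{"method": "servo_tool", "body": {"steps": [0.087, -0.01, 0, 0, 0, 0.087, -0.03, 0, 0, 0, 0.087, -0.055, 0, 0, 0, 0.087, -0.07, 0, 0, 0, 0.087, -0.075, 0, 0, 0, 0.087, -0.075, 0, 0, 0]}}

```text
time: 37.2
position: [0.727, -0.0704, 0.3612]
tool_rot: [-0.086, 0.996, 0.0, -0.001]
ft_force: [0.2, 0.2, 0.1]
grip_width: 0.0871
```

```bash
python3 - <<'E'
from h import *
c=camera("wrist"); cv2.imwrite("pics/w20.png",c["pixels"])
c=camera("top"); cv2.imwrite("pics/t20.png",cv2.resize(c["pixels"][110:250,160:480],None,fx=2.4,fy=2.4,interpolation=cv2.INTER_CUBIC))
c=camera("side"); cv2.imwrite("pics/s20.png",cv2.resize(c["pixels"][80:280,220:470],None,fx=3,fy=3,interpolation=cv2.INTER_CUBIC))
E
python3 cad2.py
```

```text
[ 0.72652015 -0.07060628  0.36253098] [-2.49525488e-01  7.16032088e-01  1.17619472e+00 -8.26861198e-05
  1.25015764e+00 -1.99126728e+00]
4 [[285.20001220703125, 61.0], [361.70001220703125, 61.0], [358.70001220703125, 168.0], [288.79998779296875, 168.0]]
0.004
  centre [ 0.6534 -0.0838] sides [0.0767 0.1076 0.0763 0.1077] long ang 9.91 short ang 99.76
0.058
  centre [ 0.6541 -0.0836] sides [0.0644 0.0904 0.0641 0.0904] long ang 9.91 short ang 99.76
```

View pics/w20.png

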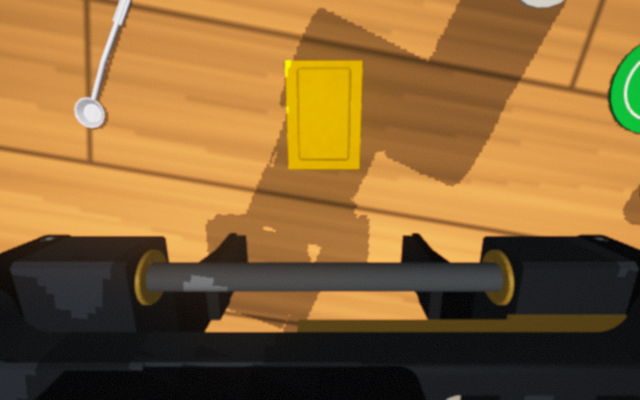

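View pics/t20.png

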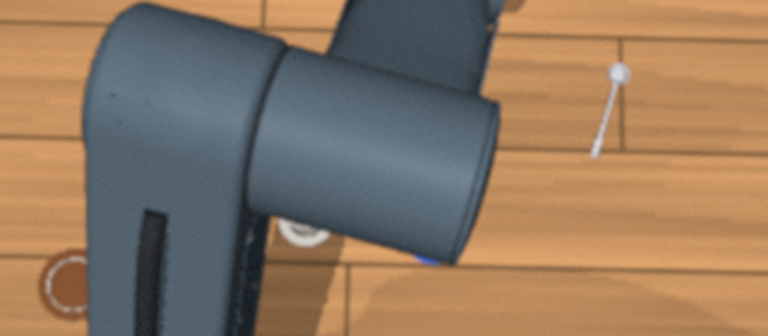

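View pics/s20.png

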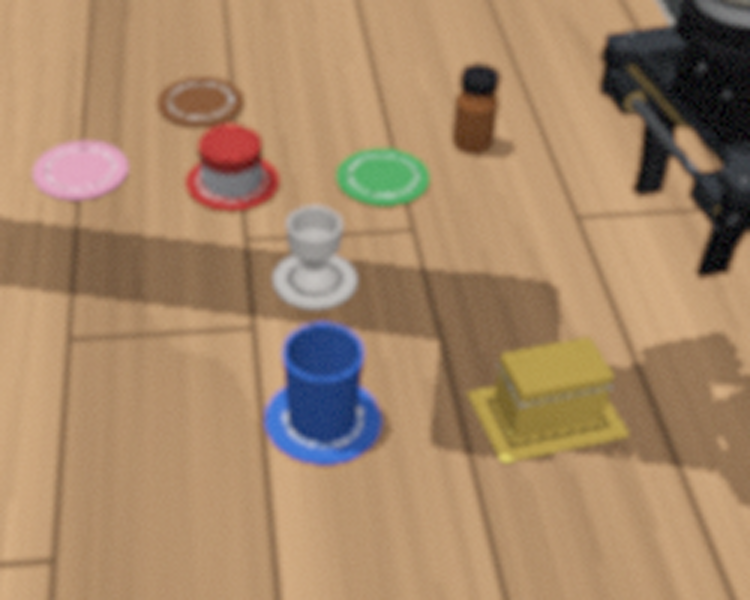

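Emit:
{"method": "servo_tool", "body": {"steps": [0.087, 0.02, 0.003, 0, 0, 0.087, 0.06, 0.01, 0, 0, 0.087, 0.11, 0.018, 0, 0, 0.087, 0.15, 0.024, 0, 0, 0.087, 0.18, 0.03, 0, 0, 0.087, 0.19, 0.03, 0, 0, 0.087, 0.19, 0.03, 0, 0]}}

```text
time: 38.28
position: [0.5349, -0.0737, 0.3632]
tool_rot: [-0.085, 0.996, -0.0, 0.001]
ft_force: [1.0, 0.1, -0.9]
grip_width: 0.0873
```

```bash
cat > chk.py <<'E'
from h import *
import sys
c=camera("wrist"); cv2.imwrite(sys.argv[1],c["pixels"])
print(get_obs()["position"])
for k in ("blue","red","white"):
  m,cs=blobs(c,*COL[k],300)
  for x in cs:
    e=cv2.fitEllipse(cv2.convexHull(x)); print(k,np.round(e[0],1),np.round(e[1],1),[np.round(plane(c,*e[0],z)[:2],4) for z in (0.004,.05,.068,.082)])
E
python3 chk.py pics/w21.png
```

```text
[ 0.53557774 -0.07375882  0.36315522]
blue [336.2 124.7] [88.3 91.7] [array([ 0.4686, -0.0727]), array([ 0.4683, -0.0744]), array([ 0.4682, -0.0751]), array([ 0.4681, -0.0757])]
red [647.9 123.6] [ 78.9 102.5] [array([0.4119, 0.2509]), array([0.4193, 0.2051]), array([0.4222, 0.1872]), array([0.4245, 0.1733])]
white [122. 208.] [ 9.6 61.3] [array([ 0.5997, -0.2957]), array([ 0.5815, -0.2671]), array([ 0.5744, -0.256 ]), array([ 0.5689, -0.2473])]
white [503. 166.] [ 75.1 101.5] [array([0.4807, 0.1147]), array([0.4788, 0.0874]), array([0.478 , 0.0768]), array([0.4774, 0.0685])]
```

View pics/w21.png

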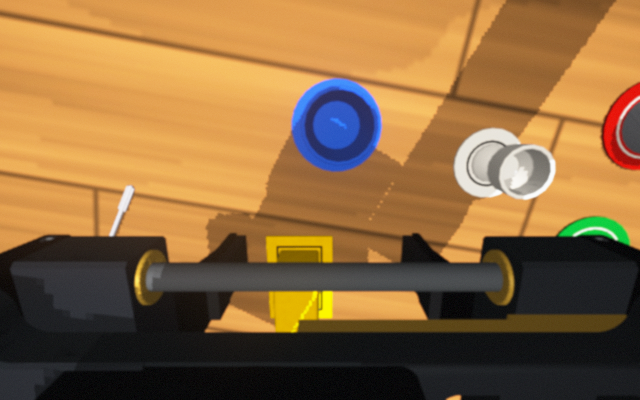

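Run:
```python
from h import *
c=camera("wrist"); im=c["pixels"][75:175,285:390]
cv2.imwrite("pics/w22.png",cv2.resize(im,None,fx=5.5,fy=5.5,interpolation=cv2.INTER_CUBIC))
m=((im[:,:,0]<175)&(im[:,:,0]>im[:,:,2]*1.6)).astype(np.uint8)*255
cs,_=cv2.findContours(m,cv2.RETR_EXTERNAL,cv2.CHAIN_APPROX_NONE); x=max(cs,key=cv2.contourArea)
e=cv2.fitEllipse(cv2.convexHull(x)); u,v=e[0][0]+285,e[0][1]+75; print(e,u,v,plane(c,u,v,.082)[:2])
print("scale px 57mm", 57*200/np.tan(np.radians(c["vertical_fov"]/2))/ (c["T"][2,3]-.082)/1000)
```

```text
((54.40777587890625, 49.12376403808594), (71.10838317871094, 72.17939758300781), 175.46678161621094) 339.40777587890625 124.12376403808594 [ 0.46807945 -0.07332247]
scale px 57mm 67.97164723656878
```

View pics/w22.png

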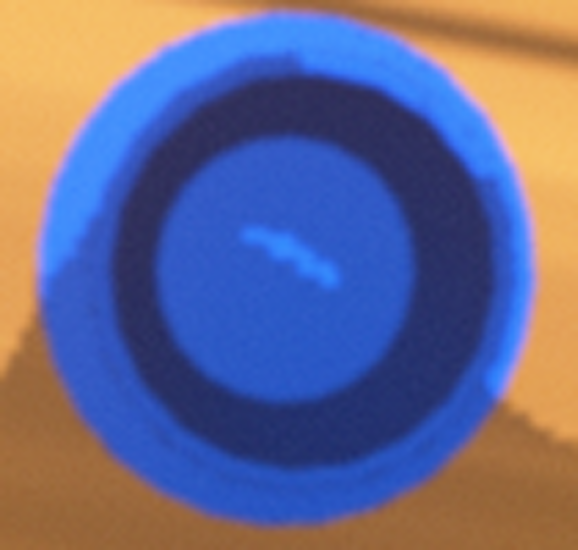

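Emit:
{"method": "servo_tool", "body": {"steps": [0.087, 0, 0.02, 0, 0, 0.087, 0.005, 0.07, 0, 0, 0.087, 0.015, 0.13, 0, 0, 0.087, 0.02, 0.18, 0, 0, 0.087, 0.03, 0.22, 0, 0, 0.087, 0.03, 0.24, 0, 0, 0.087, 0.03, 0.24, 0, 0]}}

```text
time: 39.25
position: [0.4635, 0.1602, 0.3625]
tool_rot: [-0.088, 0.996, 0.0, -0.0]
ft_force: [0.4, 0.2, 0.9]
grip_width: 0.087
```

```bash
python3 chk.py pics/w23.png
python3 - <<'E'
from h import *
c=camera("side"); cv2.imwrite("pics/s23.png",c["pixels"])
E
```

```text
[0.46403687 0.15921869 0.36258087]
blue [ 85.7 156.2] [ 96.4 147.7] [array([ 0.476 , -0.0997]), array([ 0.465, -0.066]), array([ 0.4607, -0.0528]), array([ 0.4573, -0.0425])]
red [419.3 153.8] [86.2 91.5] [array([0.4108, 0.2551]), array([0.4087, 0.2405]), array([0.4078, 0.2348]), array([0.4072, 0.2303])]
white [264.9 193.8] [68.2 76.5] [array([0.4838, 0.0965]), array([0.4717, 0.1035]), array([0.467 , 0.1062]), array([0.4633, 0.1083])]
white [556.9 152.6] [59.4 71.9] [array([0.3839, 0.4009]), array([0.3854, 0.3665]), array([0.386, 0.353]), array([0.3865, 0.3425])]
white [492.    1.6] [72.6 85. ] [array([0.2582, 0.2872]), array([0.2768, 0.2682]), array([0.2841, 0.2608]), array([0.2898, 0.255 ])]
```

View pics/w23.png

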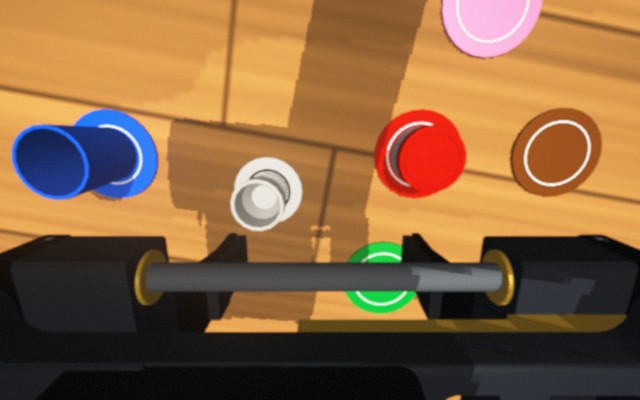

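View pics/s23.png

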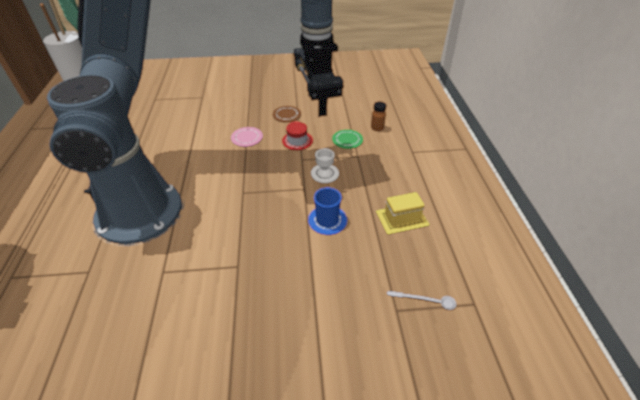

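All four are upright and centred on their coasters, the jar and spoon haven't moved, and the robot is clear of everything. I'm handing in.

```bash
python3 -c "
from rig import *
print(hand_in())"
```

```text
the job is handed in; nothing more can be done
None
```

I set the cup, egg cup, tin and caddy down in that order, each on the coaster of its own colour, and handed the job in at about 39 s. Each was lowered until it lightly touched (about 4–9 N) before I released it.

- **Cup:** after release, its rim centre was within about 1 mm of the coaster centre.
- **Egg cup:** in the last wrist view before release it was within about 0.5 mm across the jaws and roughly 1 mm the other way. After release I only checked it by eye.
- **Tin:** in the last wrist view before release it was within about 0.5 mm. After release I only checked it by eye.
- **Caddy:** before release it was centred on its rectangle to within about 0.5 mm, and the jaw angle matched the coaster's to about 0.1°. I also viewed it after release and it looked lined up.

In the final side view all four stand upright. The spice jar and teaspoon are where they were, and the gripper is clear.

- **Disagreements:** the cameras differed by about 2–3 mm on where the coasters are, so I made the last corrections from the wrist camera.
- **Grip readings:** the finger opening read 46–47 mm on the egg cup, where 48–50 mm was expected. It still held level and did not slip.

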